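Hitch up the bench trolley and load it for gluing

ROBOT

A 6-joint arm with a two-finger parallel gripper is mounted at the origin on a cart in front of the work surface, level with it; the furniture and walls round the work are solid. World frame = base frame: x ahead of the robot, y to its left, z up, the work surface at z = 0. Lengths are in mm, angles in rad, forces in N, time in s.
With the tool pointing down it reaches from about 275 to 850 mm from the base axis. Payload 19 kg.
Tool frame: the origin (TCP) lies on the centre line of the jaws, within the pads' length; the fingertips stand 19 mm ahead of it and the grasp point (between the pads) is the TCP (manip.nose_length is the x of the fingertips in the tool frame, in mm); x points along the fingers, z is the direction in which the jaws open and shut, and the axes are right-handed (so a half turn about x gives the same grasp; the last joint's range is limited). The gripper opens to 85 mm and grips with 20 to 120 N. Pads are 22 mm wide; open, the fingers measure 114 mm over their backs; the gripper's body (76 mm by 85 mm) begins 54 mm behind the grasp point. The pads swing forward as they close: fully open they stand 13 mm farther back than shut.
Start: joints at [-1.295, 0.15, 1.437, -0, 1.554, -0.134], TCP at [229.067, -527.372, 250.267] pointing down, gripper open.
Joint ranges: [-2.8, 2.8], [-0.68, 2.1], [0.12, 2.68], [-1.39, 4.53], [0.16, 2.79], [-2.81, 2.81]. Speed limits (rad/s): [1.89, 1.89, 2.22, 3.01, 3.01, 3.01].

INTERFACE

Orientations are given as a rotation vector (axis times angle).
In Python, from rig import manip, capture, calibration gives the robot as it stands. The module is installed in compiled form; this text tells all that it offers.
- The arm moves only by the tool step_arm, never from a script. Its argument "increments" is one flat list of numbers, 6 for each row, row after row: the shift along the tool's x, y, z in cm, then the turn, a rotation vector about the tool's x, y, z in rad. A call has 1 to 5 rows; each row is the pose to reach, as a shift and turn from the pose measured when the call began, along the tool's axes at that moment; what a row does not reach only later rows make up. A row lasts 1/12 s, in which the tool goes at most 41.7 mm and 7.16 degrees, less where a joint would pass 70% of its speed; a pose out of reach is approached as far as the arm can. A call with a gripper value outside its range is refused whole. "claw" is the closure, from 0 (fully open) to 1 (shut), set as the call begins (left out, the last holds). The fingers move at their own pace and stop on an object; "grip_force" is the grip in N (left out, the last holds). Time passes only in rows, so rows that repeat a pose let the fingers close. It gives the time, the measured TCP pose, the force and the opening at its end, in the units of the state.
- manip.observe(): the state, without advancing time (a new reading comes with each control period).
- capture(name): name is "scene" or "top" or "wrist"; returns the picture (400x640x3 uint8, blue, green, red); there is no depth.
- calibration(name): a dict with "fov_y" (degrees; the focal length in pixels is half the picture's height over the tangent of half this angle, whatever the lens; pixels are square), "cx", "cy" (the principal point, pixels), "position" and "orientation" of the camera in the world; the wrist camera has in their place "mount" (4x4, takes a point from camera to tool coordinates, whose origin is the TCP and whose axes are the tool frame's). Camera axes: x right, y down, z forward; pixel columns grow to the right and rows downward; lengths in mm; the calibration is good to about 2 mm. A picture is of the moment at which its call begins: read the wrist's pose just before it. calibration takes no time and is no camera call.
- manip.job_done(): hands the job in, once; it reports no verdict.
The state is a dict: "clock": time; "joint_positions": joint angles; "qvel": joint speeds; "joint_efforts": joint torques, N m; "tcp_pos": TCP position; "ee_rot": TCP orientation; "ft_force": force on the tool from outside, world axes, zero at the start; "torque": the same for the moment, N m; "width": opening from 0.0 (shut) to 1.0 (fully open).
Only numpy, scipy, OpenCV 4.12 (cv2) and the standard library are available. Lean on these libraries where they do the work, as an engineer would, in place of code of your own. Each camera call takes 0.05 s, during which the arm holds its last target. There are 200 camera calls.

TASK

Get the little bench trolley ready to be pulled away: raise the lever of the loose drawbar coupler fully, lower the coupler over the trolley's tow ball so that it sits flat on the hitch plate with its drawbar pointing straight away from the deck, and then press the lever fully down to lock it. Draw every glue bottle out from under the corner gussets of the bin and stand them all upright on the trolley's wooden deck, and lay the sanding block flat beside them, everything flat on the boards inside its rail. Leave the tape roll where it is.

Things in the scene. Friction and masses are not known exactly. Their poses are not given: they have to be found in the camera images.
- trolley: low bench trolley, fixed. Origin on the table under the centre of its deck. Deck: plywood, 210 mm along the trolley's x, 180 mm along its y, top 46 mm above the table. A grey hitch plate 80 mm wide (along x) runs out from the deck's edge at y = -90 mm to y = -245 mm, top 34 mm above the table; the tow ball stands on it at x = 0, y = -135 mm.
- ball (a point): centre of the steel tow ball, 36 mm in diameter, 36 mm above the hitch plate (70 mm above the table) on a thin neck of 12 mm.
- hitch_seat (a point): point on the top of the hitch plate straight below the ball; the coupler's origin belongs here, with its x axis (nose) along the trolley's +y (towards the deck). Axes as the trolley's.
- deck (a point): centre of the deck's top face; axes as the trolley's, x along the 210 mm side, z up. A rail 12 mm high and 5 mm thick runs all round its edge; inside it the deck is 200 mm by 170 mm.
- coupler: loose steel ball coupler, 0.45 kg, upright on the table. Origin: centre of the underside of its socket head; +x to the nose, drawbar along -x, z up. Head: x -30 to +26 mm, flat cheeks 52 mm apart, 64 mm high plus an 8 mm dome; square socket open below, 42 mm wide, 57 mm deep (3 mm play on the ball). Centre of mass 25 mm behind the origin.
- drawbar_foot (a point): underside of the foot of the coupler's drawbar, at x = -104, y = 0, z = 0 mm in the coupler's frame; it stands level with the head's underside. Drawbar: 36 mm wide, x -30 to -125 mm, top at z = 60 mm; rubber T-bar 70 mm long across it at x = -145, z = 45 mm.
- lever (a joint): angle of the coupler's lever: 0 = down along the drawbar, locked; 1.35 = fully up (stop; leans back a little from vertical). It stays where it is left (light friction, about 1 N at the knob). A start may leave it up to 0.12.
- lever_knob (a point): centre of the black ball knob, 22 mm in diameter, at the end of the lever; turns about lever_hinge at a radius of 89 mm. With the lever down it is at x = -124, y = 0, z = 84 mm in the coupler's frame, 24 mm above the drawbar's top; as the lever rises it swings up and towards the head.
- lever_hinge (a point): centre of the lever's hinge, at x = -36, y = 0, z = 68 mm in the coupler's frame; the hinge axis is the coupler's y. With the lever down a hook below the hinge closes under the ball, so the head goes on or off only with the lever well up (over about 0.6).
- bin: grey steel bin fixed on the table, 290 mm along its x, 300 mm along its y, 70 mm high, walls and floor 4 mm thick. Origin under its centre, on the table. Flat triangular gussets close its four corners near the top.
- bin_gusset (a point): inner edge of one of the four gussets (the +x +y one), midway, on its underside, 64 mm above the table. Each gusset has 80 mm legs and reaches 57 mm from the inner corner along the diagonal. A bottle's foot lies 30 to 37 mm from that corner, so it must come back to the middle some 30 mm before it can be raised.
- bottle_a: one of up to four alike small white glue bottles (two or three are there; absent ones read None), 0.12 kg: round body 46 mm across up to 76 mm from the foot, cap 27 mm across up to 94, nozzle 16 mm across up to 144. Origin: centre of its flat foot; z axis from foot to nozzle. Starts lying in a corner of the bin, foot in the corner under the gusset, nozzle to the middle.
- bottle_b: one of up to four alike small white glue bottles (two or three are there; absent ones read None), 0.12 kg: round body 46 mm across up to 76 mm from the foot, cap 27 mm across up to 94, nozzle 16 mm across up to 144. Origin: centre of its flat foot; z axis from foot to nozzle. Starts lying in a corner of the bin, foot in the corner under the gusset, nozzle to the middle.
- bottle_c: one of up to four alike small white glue bottles (two or three are there; absent ones read None), 0.12 kg: round body 46 mm across up to 76 mm from the foot, cap 27 mm across up to 94, nozzle 16 mm across up to 144. Origin: centre of its flat foot; z axis from foot to nozzle. Starts lying in a corner of the bin, foot in the corner under the gusset, nozzle to the middle.
- bottle_d: one of up to four alike small white glue bottles (two or three are there; absent ones read None), 0.12 kg: round body 46 mm across up to 76 mm from the foot, cap 27 mm across up to 94, nozzle 16 mm across up to 144. Origin: centre of its flat foot; z axis from foot to nozzle. Starts lying in a corner of the bin, foot in the corner under the gusset, nozzle to the middle.
- sanding_block: loose dark rubber sanding block lying flat on the table, 36 mm along its x, 60 mm along its y, 24 mm high, 0.05 kg; to be laid flat on the deck beside the bottles. Origin at the centre of its underside, z up.
- tape_roll: roll of cream paper tape lying flat, 90 mm across, 38 mm high, a bystander at the back. Origin at the centre of its underside.
There are look-alikes about, which are no part of the job. Leave any turquoise look-alike of the sanding_block alone.

How it is judged:
By the outcome, as a careful person would: the job done as asked, in the order asked, and still so for the second after the job is handed in, with the robot touching nothing.
Of bottle_a, bottle_b, bottle_c, bottle_d only 2 to 3 are there at a start; the rules pass over those that are not, and their reading is None.
At some moment in a run one of sanding_block may be knocked a few centimetres aside while the robot is not near it.
It also fails if it takes over 210 s, if anything falls off the work surface, if the arm or the gripper's body presses on something with over 40 N, if the wrist force passes 120 N, or if a joint passes its speed limit or range.

## Working session

There is one attempt and no reset: what is moved stays moved. The work goes in short steps, Python scripts to look and compute and a tool call to move; the robot and the scene stay as the last step left them, time stands still between calls to the robot, and variables do not carry over. Pictures are saved under pics/ and viewed, about 12 in all and at most 16, crops included, and the job is handed in when it is done.

Besides the shell and the picture viewer there is one more tool, called after "Emit:" by a JSON object that holds its "name" and its "arguments". step_arm: Moves the arm, as the interface text tells. Its arguments: {"type":"object","properties":{"increments":{"type":"array"},"claw":{"type":"number"},"grip_force":{"type":"number"}},"required":["increments"]}

```bash
mkdir -p pics; ls
cat > h.py <<'E'
import numpy as np, cv2
from scipy.spatial.transform import Rotation as R
from rig import manip, capture, calibration
def cam(name,st=None):
    c=calibration(name); f=200/np.tan(np.radians(c["fov_y"])/2)
    if "mount" in c:
        st=st or manip.observe(); T=np.eye(4); T[:3,:3]=R.from_rotvec(st["ee_rot"]).as_matrix(); T[:3,3]=st["tcp_pos"]
        M=T@np.array(c["mount"]); return f,c["cx"],c["cy"],M[:3,:3],M[:3,3]
    o=np.array(c["orientation"]); Rm=o if o.shape==(3,3) else R.from_rotvec(o).as_matrix()
    return f,c["cx"],c["cy"],Rm,np.array(c["position"])
def pix2w(cm,u,v,z):
    f,cx,cy,Rm,p=cm; d=Rm@np.array([(u-cx)/f,(v-cy)/f,1]); return p+d*(z-p[2])/d[2]
def w2pix(cm,P):
    f,cx,cy,Rm,p=cm; q=Rm.T@(np.array(P)-p); return np.array([f*q[0]/q[2]+cx,f*q[1]/q[2]+cy])
def shot(name,fn,crop=None,s=1):
    im=capture(name); cv2.imwrite("pics/raw_"+fn,im)
    if crop: im=im[crop[1]:crop[3],crop[0]:crop[2]]
    cv2.imwrite("pics/"+fn,cv2.resize(im,None,fx=s,fy=s,interpolation=cv2.INTER_CUBIC))
E
python3 - <<'E'
from h import *
for n in("scene","top","wrist"): print(n,calibration(n))
print(manip.observe())
shot("top","top1.png",s=1.25); shot("scene","scene1.png",s=1.25)
E
```

```text
pics
scene {'fov_y': 55.67835566645838, 'cx': 316.3301170868986, 'cy': 197.46230574099292, 'position': array([-278.02843581,  525.02045878, 1019.63018402]), 'orientation': array([-1.16302534,  2.31250473, -0.98745745])}
top {'fov_y': 47.680824378598594, 'cx': 316.2037813031498, 'cy': 203.38797738111793, 'position': array([ 374.61557755,  -49.93346513, 1338.12928903]), 'orientation': array([-2.15312799,  2.1554612 , -0.15756142])}
wrist {'fov_y': 64.38044760737083, 'cx': 315.7594984124636, 'cy': 195.04268339981974, 'mount': array([[-1.60632374e-04, -2.93137069e-01,  9.56070412e-01,
        -1.25158384e+02],
       [-1.01926312e-03, -9.56069880e-01, -2.93137077e-01,
         7.50434134e+01],
       [ 9.99999468e-01, -1.02157462e-03, -1.45208031e-04,
         4.34773892e-01],
       [ 0.00000000e+00,  0.00000000e+00,  0.00000000e+00,
         1.00000000e+00]])}
{'clock': 0.0, 'joint_positions': array([-1.29505085e+00,  1.50971241e-01,  1.43799705e+00, -2.24363110e-05,
        1.55379560e+00, -1.33989607e-01]), 'qvel': array([ 1.62101787e-03,  5.55116459e-05,  3.03224287e-04,  1.20499796e-03,
       -1.16692990e-03, -8.79485207e-04]), 'joint_efforts': array([-4.00551377e-03, -7.13056040e+01, -5.70875359e+01, -4.76608711e-04,
        8.90526484e-03, -1.58596038e-05]), 'tcp_pos': array([ 228.98317949, -527.20669111,  249.70076682]), 'ee_rot': array([ 0.90304542,  1.37654587, -0.90181055]), 'ft_force': array([ 0.41178257,  0.21576892, -0.05354561]), 'torque': array([-0.01354165, -0.05161836, -0.05491828]), 'width': 1.002412614071129}
```

View pics/top1.png

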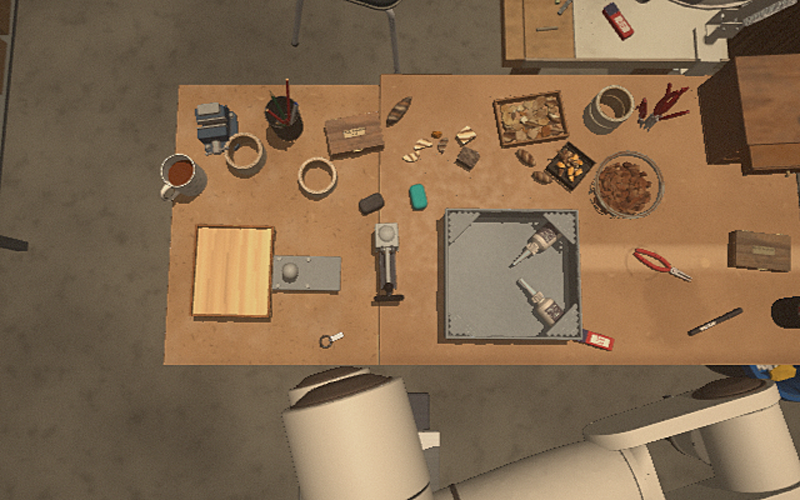

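View pics/scene1.png

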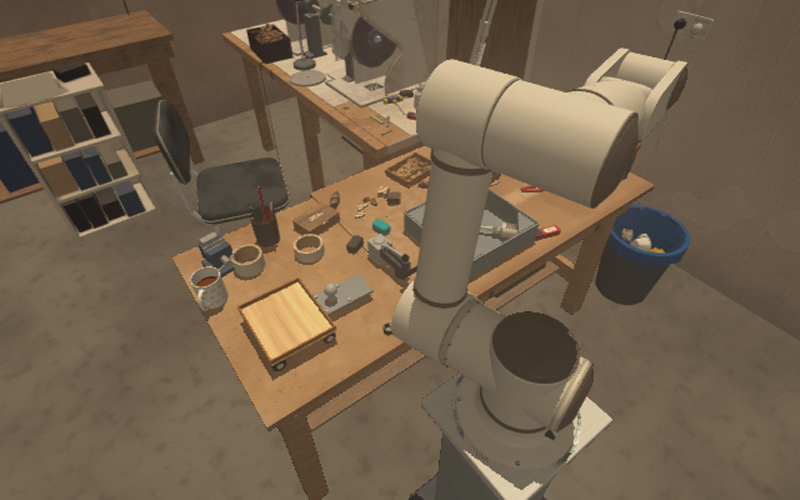

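Top view (1.25x): trolley deck at (233,272), tow ball (289,270), coupler head (386,236) with its T-bar at (388,297), and two bottles in the bin at (538,245) and (545,305). Candidates for the sanding block are the dark one at (371,203) and the turquoise look-alike at (418,196); I choose the dark one. The rolls at (243,155) and (317,177) stay where they are. I'll check in close crops.

Run:
```python
from h import *
im=cv2.imread("pics/raw_top1.png")
cv2.imwrite("pics/c1.png",cv2.resize(im[150:290,150:350],None,fx=4,fy=4,interpolation=cv2.INTER_CUBIC))
cv2.imwrite("pics/c2.png",cv2.resize(im[160:280,345:480],None,fx=5,fy=5,interpolation=cv2.INTER_CUBIC))
```

```text
(no output)
```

View pics/c1.png

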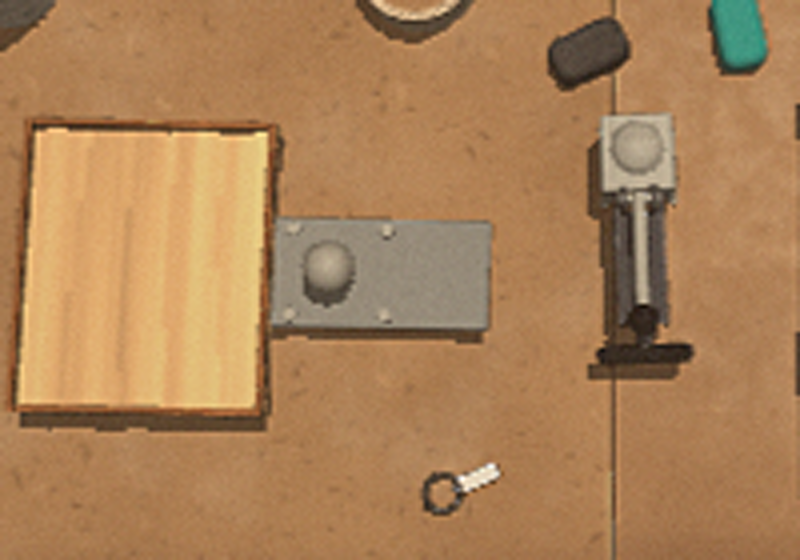

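View pics/c2.png

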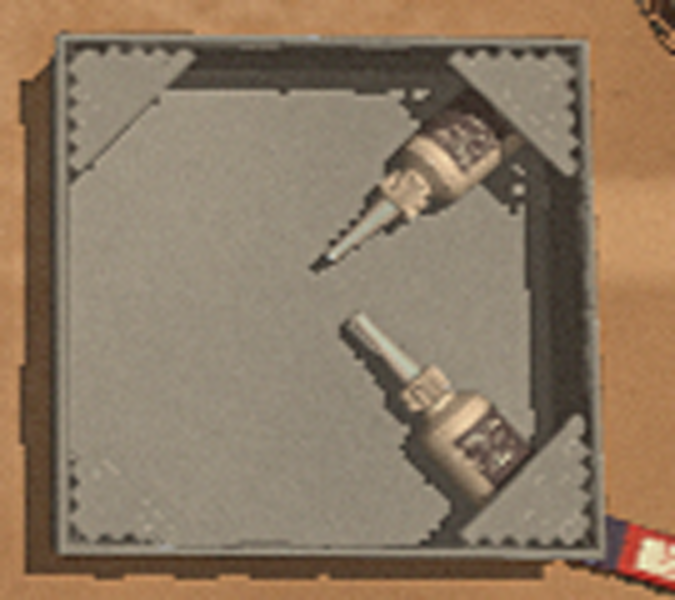

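Run:
```python
from h import *
np.set_printoptions(precision=1,suppress=True)
c=cam("top")
A=lambda u,v,z:pix2w(c,(u+.5)/4-.5+150,(v+.5)/4-.5+150,z)
B=lambda u,v,z:pix2w(c,(u+.5)/5-.5+345,(v+.5)/5-.5+160,z)
D=[A(*p,58) for p in((30,122),(275,126),(262,413),(15,409))]
print("deck",D,np.mean(D,0)); print([np.linalg.norm(D[i]-D[(i+1)%4]) for i in range(4)])
for n,p in dict(plate1=(491,223,34),plate2=(487,329,34),ball=(328,264,72),dome=(638,146,70),h1=(601,115,64),h2=(674,115,64),h3=(676,191,64),h4=(602,191,64),tbar=(645,353,52),knob=(642,319,88),dark=(588,50,24),key=(442,493,0)).items(): print(n,A(*p))
for n,p in dict(b1tip=(315,267,27),b1cap=(408,190,27),b1body=(455,152,30),b2tip=(355,322,27),b2cap=(428,390,27),b2b=(475,445,30),bin1=(60,38,70),bin2=(586,40,70),bin3=(603,553,70),bin4=(60,553,70)).items(): print(n,B(*p))
e=manip.observe(); print(R.from_rotvec(e["ee_rot"]).as_matrix())
```

```text
deck [array([619.1, 394.7,  58. ]), array([616.1, 219.4,  58. ]), array([411.4, 222.8,  58. ]), array([414.4, 395.7,  58. ])] [515.3 308.1  58. ]
[np.float64(175.3835250604097), np.float64(204.7737840704788), np.float64(172.99626726942262), np.float64(204.6335158614254)]
plate1 [549.1  65.8  34. ]
plate2 [472.   67.8  34. ]
ball [515.  176.5  72. ]
dome [599.4 -41.1  70. ]
h1 [623.  -14.6  64. ]
h2 [623.  -66.8  64. ]
h3 [568.  -68.1  64. ]
h4 [568.  -15.5  64. ]
tbar [453.5 -46.   52. ]
knob [474.8 -44.1  88. ]
dark [679.9  -3.7  24. ]
key [354.8 102.3   0. ]
b1tip [ 527.3 -328.5   27. ]
b1cap [ 572.8 -384.5   27. ]
b1body [ 594.9 -412.2   30. ]
b2tip [ 495.1 -350.9   27. ]
b2cap [ 455.5 -392.    27. ]
b2b [ 423.5 -417.3   30. ]
bin1 [ 654.4 -177.    70. ]
bin2 [ 653.3 -478.9   70. ]
bin3 [ 362.2 -475.1   70. ]
bin4 [ 362.7 -172.9   70. ]
[[-0.   0.9  0.4]
 [ 0.   0.4 -0.9]
 [-1.   0.  -0. ]]
```

```bash
cat >> h.py <<'E'
np.set_printoptions(precision=3,suppress=True)
def rot(xdir,ydir):
    x=np.array(xdir,float); x/=np.linalg.norm(x); y=np.array(ydir,float); y-=x*(x@y); y/=np.linalg.norm(y)
    return np.stack([x,y,np.cross(x,y)],1)
def down(yaw): return rot((0,0,-1),(np.cos(yaw),np.sin(yaw),0))
def pose():
    s=manip.observe(); 
    open("log.txt","a").write(repr([list(s["joint_positions"]),list(s["tcp_pos"]),list(s["ee_rot"])])+"\n")
    return np.array(s["tcp_pos"]),R.from_rotvec(s["ee_rot"]).as_matrix(),s
def plan(wps,nmax=180,amax=0.55,start=None):
    """wps: list of (P,Rm); prints per-call final increments"""
    p,Q,s=pose()
    if start: p,Q=start
    for P,T in wps:
        P=np.array(P,float); w=R.from_matrix(Q.T@T).as_rotvec()
        n=int(max(1,np.ceil(np.linalg.norm(P-p)/nmax),np.ceil(np.linalg.norm(w)/amax)))
        for k in range(1,n+1):
            a=Q@R.from_rotvec(w*(k-1)/n).as_matrix(); d=a.T@(P-p)/n/10
            print(np.round(np.r_[d,w/n],3).tolist())
        print('-'); p,Q=P,T
def err(P,T):
    p,Q,s=pose(); print("to go cm/rad",np.round(np.r_[Q.T@(np.array(P)-p)/10,R.from_matrix(Q.T@T).as_rotvec()],3).tolist())
E
python3 - <<'E'
from h import *
p,Q,s=pose()
plan([(p,down(0)),((560,60,310),down(0))])
E
```

```text
[0.0, 0.0, 0.0, 0.41, -0.001, 0.0]
-
[-1.506, 8.274, -14.68, 0.0, 0.0, 0.0]
[-1.506, 8.274, -14.68, 0.0, 0.0, 0.0]
[-1.506, 8.274, -14.68, 0.0, 0.0, 0.0]
[-1.506, 8.274, -14.68, 0.0, 0.0, 0.0]
-
```

Emit:
{"name": "step_arm", "arguments": {"increments": [-1,0,0,0.1,0,0,-1,0,0,0.2,0,0,-1,0,0,0.3,0,0,-1,0,0,0.41,0,0,-1,0,0,0.41,0,0]}}

```text
clock: 0.52
tcp_pos: [229.0, -527.1, 259.5]
ee_rot: [1.215, 1.208, -1.213]
ft_force: [0.1, 0.6, 1.1]
width: 1.0
```

Emit:
{"name": "step_arm", "arguments": {"increments": [0,1.6,-2.9,0,0,0,0,3.3,-5.9,0,0,0,0,5,-8.8,0,0,0,-1.5,6.6,-11.7,0,0,0,-1.5,8.3,-14.7,0,0,0]}}

```text
clock: 0.93
tcp_pos: [313.4, -379.6, 276.4]
ee_rot: [1.211, 1.208, -1.21]
ft_force: [0.9, -0.6, 1.8]
width: 1.0
```

Emit:
{"name": "step_arm", "arguments": {"increments": [0,1.6,-2.9,0,0,0,0,3.3,-5.9,0,0,0,0,5,-8.8,0,0,0,-1.5,6.6,-11.7,0,0,0,-1.5,8.3,-14.7,0,0,0]}}

```text
clock: 1.35
tcp_pos: [397.4, -231.5, 293.3]
ee_rot: [1.208, 1.208, -1.207]
ft_force: [1.0, -0.1, 1.0]
width: 1.001
```

Emit:
{"name": "step_arm", "arguments": {"increments": [0,1.6,-2.9,0,0,0,0,3.3,-5.9,0,0,0,0,5,-8.8,0,0,0,-1,6.6,-11.7,0,0,0,-1,8.3,-14.7,0,0,0]}}

```text
clock: 1.77
tcp_pos: [480.6, -82.8, 304.6]
ee_rot: [1.205, 1.208, -1.203]
ft_force: [1.6, -0.2, 1.3]
width: 1.002
```

Emit:
{"name": "step_arm", "arguments": {"increments": [0,1.6,-2.9,0,0,0,0,3.3,-5.9,0,0,0,0,5,-8.8,0,0,0,-1,8.3,-14.7,0,0,0,-1,8.3,-14.7,0,0,0]}}

```text
clock: 2.18
tcp_pos: [563.5, 67.7, 314.4]
ee_rot: [1.201, 1.212, -1.199]
ft_force: [0.9, -1.0, -0.6]
width: 0.999
```

Run:
```python
from h import *
err((560,60,310),down(0)); print(pose()[0],pose()[2]["joint_positions"])
shot("wrist","w1.png",s=1.25)
```

```text
to go cm/rad [0.436, -0.362, 0.768, 0.012, 0.001, -0.003]
[563.517  67.727 314.361] [-0.015  0.12   1.344 -0.001  1.675  1.544]
```

View pics/w1.png

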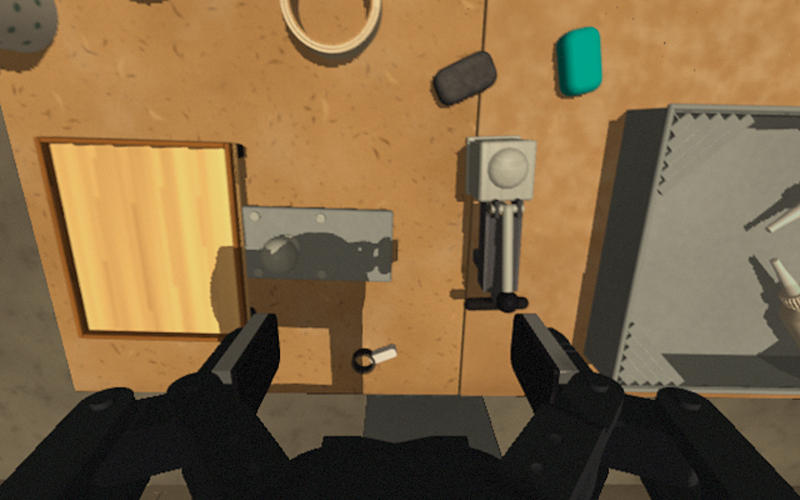

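Run:
```python
from h import *
c=cam("wrist")
A=lambda u,v,z:pix2w(c,(u+.5)/1.25-.5,(v+.5)/1.25-.5,z)
for n,p in dict(deckTL=(38,139,58),TR=(243,140,58),BR=(243,334,58),BL=(84,338,58),p1=(391,212,34),p2=(392,280,34),p3=(244,206,34),ball=(279,255,70),dome=(508,167,66),h1=(477,138,64),h2=(536,140,64),h3=(535,201,64),h4=(478,199,64),knob=(508,302,86),tl=(469,303,45),tr=(528,303,45),hinge=(507,208,70),block=(465,78,24)).items(): print(n,A(*p))
```

```text
deckTL [621.901 402.551  58.   ]
TR [623.36  211.976  58.   ]
BR [420.465 231.884  58.   ]
BL [413.52  404.378  58.   ]
p1 [551.467  73.668  34.   ]
p2 [475.301  71.837  34.   ]
p3 [555.944 226.311  34.   ]
ball [514.872 182.954  70.   ]
dome [602.416 -34.905  66.   ]
h1 [628.042  -4.599  64.   ]
h2 [626.941 -58.828  64.   ]
h3 [570.42  -64.396  64.   ]
h4 [571.682  -9.635  64.   ]
knob [474.677 -41.569  86.   ]
tl [453.882 -12.264  45.   ]
tr [454.663 -76.487  45.   ]
hinge [564.493 -36.465  70.   ]
block [683.      3.101  24.   ]
```

```bash
python3 - <<'E'
from h import *
print(pose()[0], pose()[2]["clock"])
E
tail -3 log.txt
```

```text
[564.823  70.213 314.648] 2.2333
[[np.float64(-0.015415350094961939), np.float64(0.12020019392374362), np.float64(1.343879469042828), np.float64(-0.0013082303807912562), np.float64(1.6745396705613564), np.float64(1.5435372528289875)], [np.float64(563.5170650056294), np.float64(67.72666501308088), np.float64(314.3612961249698)], [np.float64(1.2009645773973237), np.float64(1.2115403815232761), np.float64(-1.1990564583848966)]]
[[np.float64(-0.011607123300869784), np.float64(0.12299897555527498), np.float64(1.3401906662504794), np.float64(-0.00011920249044537866), np.float64(1.674702137699525), np.float64(1.545754014295477)], [np.float64(564.8225345536885), np.float64(70.21292924742392), np.float64(314.6483333929262)], [np.float64(1.2009200637380761), np.float64(1.2126567394578631), np.float64(-1.196681628977881)]]
[[np.float64(-0.011607123300869784), np.float64(0.12299897555527498), np.float64(1.3401906662504794), np.float64(-0.00011920249044537866), np.float64(1.674702137699525), np.float64(1.545754014295477)], [np.float64(564.8225345536885), np.float64(70.21292924742392), np.float64(314.6483333929262)], [np.float64(1.2009200637380761), np.float64(1.2126567394578631), np.float64(-1.196681628977881)]]
```

Run:
```python
from h import *
plan([((474,-44,200),down(0.04)),((474,-44,88),down(0.04))])
```

```text
[5.717, -4.639, 5.648, -0.013, 0.0, -0.002]
[5.724, -4.703, 5.587, -0.013, 0.0, -0.002]
-
[11.2, 0.0, 0.0, 0.0, 0.0, 0.0]
-
```

Emit:
{"name": "step_arm", "arguments": {"increments": [1.5,-2.3,2.8,0,0,0,4,-4.6,5.6,-0.01,0,0,6,-7,8.4,-0.02,0,0,11,-9.3,11.2,-0.026,0,-0.004,11,-9.3,11.2,-0.026,0,-0.004]}}

```text
clock: 2.65
tcp_pos: [471.2, -44.4, 201.5]
ee_rot: [1.176, 1.231, -1.18]
ft_force: [0.3, 0.1, -0.8]
width: 1.001
```

Emit:
{"name": "step_arm", "arguments": {"increments": [0.5,0,0,0,0,0,0.5,0,0,0,0,0,0.5,0,0,0,0,0]}}

```text
clock: 2.9
tcp_pos: [471.8, -44.2, 197.3]
ee_rot: [1.175, 1.232, -1.178]
ft_force: [0.3, 0.6, -0.2]
width: 0.999
```

Run:
```python
from h import *
err((474,-44,88),down(0.04)); 
c=cam("wrist"); shot("wrist","w2.png"); 
print(c[4]); im=cv2.imread("pics/raw_w2.png"); cv2.imwrite("pics/w2.png",cv2.resize(im[:,120:520],None,fx=1.5,fy=1.5,interpolation=cv2.INTER_CUBIC)); import pickle; pickle.dump(c,open("w2.pkl","wb"))
```

```text
to go cm/rad [10.932, 0.241, -0.009, 0.005, 0.0, 0.002]
[547.208 -41.097 322.325]
```

View pics/w2.png

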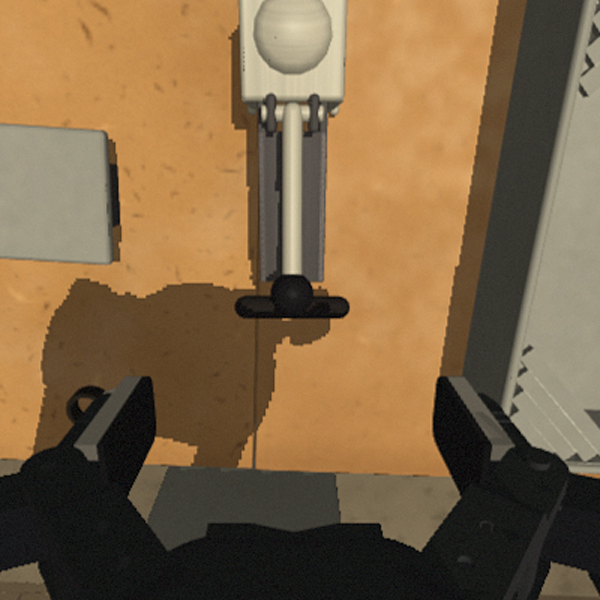

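Run:
```python
from h import *
import pickle
c=pickle.load(open("w2.pkl","rb"))
A=lambda u,v,z:pix2w(c,(u+.5)/1.5-.5+120,(v+.5)/1.5-.5,z)
for n,p in dict(knob84=(293,294,84),knob94=(293,294,94),T=(292.5,307,45),dome=(292.5,33,66),he1=(241,101,64),he2=(340,101,64),p1=(106,131,34),p2=(113,263,34),dl=(262,278,60),dr=(323,280,60)).items(): print(n,A(*p))
```

```text
knob84 [473.004 -43.94   84.   ]
knob94 [476.118 -43.821  94.   ]
T [452.486 -44.459  45.   ]
dome [598.978 -38.244  66.   ]
he1 [567.541 -13.575  64.   ]
he2 [569.72  -63.481  64.   ]
p1 [550.517  66.73   34.   ]
p2 [472.721  68.027  34.   ]
dl [474.316 -26.143  60.   ]
dr [474.648 -60.991  60.   ]
```

Emit:
{"name": "step_arm", "arguments": {"increments": [2.5,0.2,0,0,0,0,5,0.2,0,0,0,0,8,0.2,0,0,0,0,11.1,0.2,0,0,0,0,11.1,0.2,0,0,0,0]}}

```text
clock: 3.37
tcp_pos: [472.8, -42.8, 83.0]
ee_rot: [1.173, 1.237, -1.179]
ft_force: [-0.5, 0.4, -0.7]
width: 0.998
```

Emit:
{"name": "step_arm", "arguments": {"increments": [0.2,0,0,0,0,0,0,0,0,0,0,0,0,0,0,0,0,0,0,0,0,0,0,0,0,0,0,0,0,0], "claw": 1, "grip_force": 20}}

```text
clock: 3.78
tcp_pos: [473.4, -42.9, 84.3]
ee_rot: [1.173, 1.235, -1.178]
ft_force: [-0.3, -0.3, -0.7]
width: 0.303
```

Emit:
{"name": "step_arm", "arguments": {"increments": [0,0,0,0,0,0,0,0,0,0,0,0,0,0,0,0,0,0,0,0,0,0,0,0,0,0,0,0,0,0]}}

```text
clock: 4.2
tcp_pos: [473.4, -43.0, 84.3]
ee_rot: [1.173, 1.235, -1.178]
ft_force: [-1.4, -0.2, 1.4]
width: 0.242
```

Emit:
{"name": "step_arm", "arguments": {"increments": [0,0,0,0,0,0,0,0,0,0,0,0,0,0,0,0,0,0,0,0,0,0,0,0,0,0,0,0,0,0]}}

```text
clock: 4.62
tcp_pos: [473.4, -43.0, 84.3]
ee_rot: [1.173, 1.235, -1.178]
ft_force: [-1.2, 0.5, 0.2]
width: 0.235
```

Run:
```python
from h import *
p,Q,s=pose(); print(p,s["ft_force"],s["width"])
r=np.hypot(16,88)
a0=np.arctan2(16,-88)
for l in np.linspace(0,1.4,15): print(round(l,2), np.round([ -(r*np.sin(a0-l)-16)/10,(r*np.cos(a0-l)+88)/10],2))
```

```text
[473.37  -42.977  84.311] [-1.215  0.534  0.163] 0.23513525389996406
0.0 [0. 0.]
0.1 [-0.87  0.2 ]
0.2 [-1.72  0.49]
0.3 [-2.53  0.87]
0.4 [-3.3   1.32]
0.5 [-4.02  1.84]
0.6 [-4.69  2.44]
0.7 [-5.29  3.1 ]
0.8 [-5.83  3.82]
0.9 [-6.29  4.58]
1.0 [-6.67  5.39]
1.1 [-6.97  6.23]
1.2 [-7.18  7.1 ]
1.3 [-7.31  7.99]
1.4 [-7.34  8.88]
```

Emit:
{"name": "step_arm", "arguments": {"increments": [-0.87,0.2,0,0,0,0,-1.72,0.49,0,0,0,0,-2.53,0.87,0,0,0,0,-3.3,1.32,0,0,0,0,-4.02,1.84,0,0,0,0]}}

```text
clock: 5.03
tcp_pos: [492.6, -42.2, 125.7]
ee_rot: [1.173, 1.234, -1.177]
ft_force: [1.1, 0.3, -3.5]
width: 0.24
```

Emit:
{"name": "step_arm", "arguments": {"increments": [0,0,0,0,0,0,0,0,0,0,0,0]}}

```text
clock: 5.2
tcp_pos: [493.1, -42.2, 126.2]
ee_rot: [1.173, 1.234, -1.177]
ft_force: [-2.5, -1.0, 1.2]
width: 0.239
```

Run:
```python
from h import *
p,Q,s=pose(); print(p,s["ft_force"],s["width"])
print(Q.T@(p-[473.37,-42.98,84.31]))
```

```text
[493.133 -42.195 126.229] [-2.454 -0.996  1.207] 0.2393130742898881
[-41.983  19.642   0.13 ]
```

Emit:
{"name": "step_arm", "arguments": {"increments": [-0.6,0.5,0,0,0,0,-1.09,1.14,0,0,0,0,-1.63,1.86,0,0,0,0,-2.09,2.62,0,0,0,0,-2.47,3.43,0,0,0,0]}}

```text
clock: 5.62
tcp_pos: [528.3, -40.6, 152.0]
ee_rot: [1.173, 1.233, -1.177]
ft_force: [-9.8, -0.6, 11.3]
width: 0.241
```

Run:
```python
from h import *
p,Q,s=pose(); print(p,s["ft_force"],s["width"])
t=Q.T@(p-[473.37,-42.98,84.31])/10;print(t, np.array([-7.18,7.1,0])-t,np.array([-7.34,8.5,0])-t)
```

```text
[528.291 -40.65  151.959] [-9.796 -0.564 11.266] 0.24121577797960214
[-6.781  5.477  0.025] [-0.399  1.623 -0.025] [-0.559  3.023 -0.025]
```

Emit:
{"name": "step_arm", "arguments": {"increments": [-0.15,0.4,0,0,0,0,-0.28,0.8,0,0,0,0,-0.38,1.2,0,0,0,0,-0.45,1.6,0,0,0,0,-0.45,1.6,0,0,0,0]}}

```text
clock: 6.03
tcp_pos: [545.6, -40.0, 157.8]
ee_rot: [1.173, 1.232, -1.176]
ft_force: [-6.0, -0.7, 10.8]
width: 0.241
```

Emit:
{"name": "step_arm", "arguments": {"increments": [-0.05,0.3,0,0,0,0,-0.1,0.6,0,0,0,0,-0.1,0.9,0,0,0,0,-0.1,1.2,0,0,0,0,-0.1,1.2,0,0,0,0]}}

```text
clock: 6.45
tcp_pos: [558.9, -39.6, 160.2]
ee_rot: [1.174, 1.23, -1.175]
ft_force: [-5.4, -0.4, 6.1]
width: 0.237
```

Run:
```python
from h import *
p,Q,s=pose(); print(p,s["ft_force"],s["width"])
t=Q.T@(p-[473.37,-42.98,84.31])/10;print(t)
c=cam("wrist"); shot("wrist","w3.png",s=1.25); import pickle; pickle.dump(c,open("w3.pkl","wb"))
```

```text
[558.875 -39.595 160.193] [-5.427 -0.447  6.108] 0.2373543499121019
[-7.588  8.557  0.073]
```

View pics/w3.png

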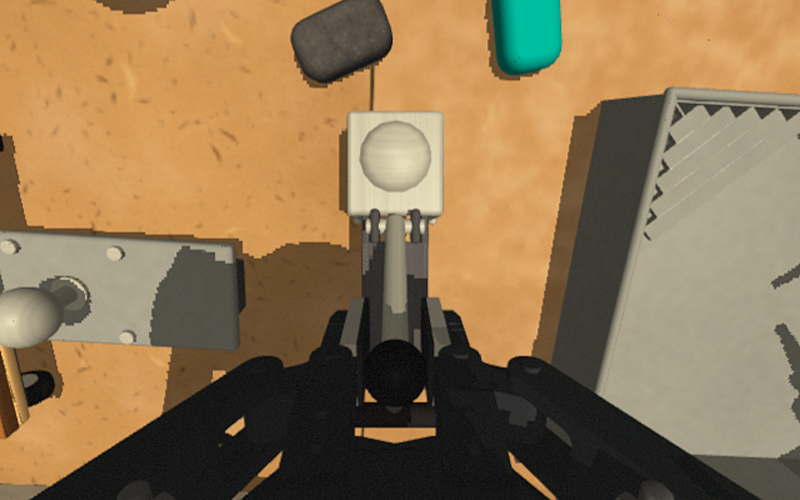

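Emit:
{"name": "step_arm", "arguments": {"increments": [0,0.25,0,0,0,0,0,0.5,0,0,0,0,0,0.5,0,0,0,0]}}

```text
clock: 6.75
tcp_pos: [564.4, -39.3, 159.8]
ee_rot: [1.174, 1.23, -1.175]
ft_force: [-1.2, 0.2, 0.8]
width: 0.238
```

Emit:
{"name": "step_arm", "arguments": {"increments": [0,0,0,0,0,0,0,0,0,0,0,0,0,0,0,0,0,0,0,0,0,0,0,0,0,0,0,0,0,0], "claw": 0}}

```text
clock: 7.17
tcp_pos: [564.4, -39.3, 159.8]
ee_rot: [1.174, 1.23, -1.175]
ft_force: [-0.4, -0.0, -0.2]
width: 0.93
```

Emit:
{"name": "step_arm", "arguments": {"increments": [-1.5,0,0,0,0,0,-4,0,0,0,0,0,-7,0,0,0,0,0,-8,0,0,0,0,0,-8,0,0,0,0,0]}}

```text
clock: 7.58
tcp_pos: [565.2, -39.4, 242.8]
ee_rot: [1.175, 1.226, -1.172]
ft_force: [0.2, 1.3, -0.1]
width: 1.0
```

Run:
```python
from h import *
import pickle
c=pickle.load(open("w3.pkl","rb"))
A=lambda u,v,z:pix2w(c,(u+.5)/1.25-.5,(v+.5)/1.25-.5,z)
for n,p in dict(dome=(395.5,157,66),h1=(348,113,64),h2=(443,113,64),h3=(443,215,64),h4=(349,215,64),p1=(242,240,34),p2=(238,349,34),block=(342,40,24),ball=(29,318,70)).items(): print(n,A(*p))
print(pose()[0])
```

```text
dome [616.013 -37.72   66.   ]
h1 [637.503 -11.555  64.   ]
h2 [639.816 -61.801  64.   ]
h3 [584.703 -66.303  64.   ]
h4 [582.259 -12.757  64.   ]
p1 [555.157  60.696  34.   ]
p2 [472.875  69.02   34.   ]
block [679.232  -3.07   24.   ]
ball [511.584 177.78   70.   ]
[565.223 -39.355 242.833]
```

Run:
```python
from h import *
c=cam("wrist"); shot("wrist","w4.png",s=1.25); import pickle; pickle.dump(c,open("w4.pkl","wb"))
```

```text
(no output)
```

View pics/w4.png

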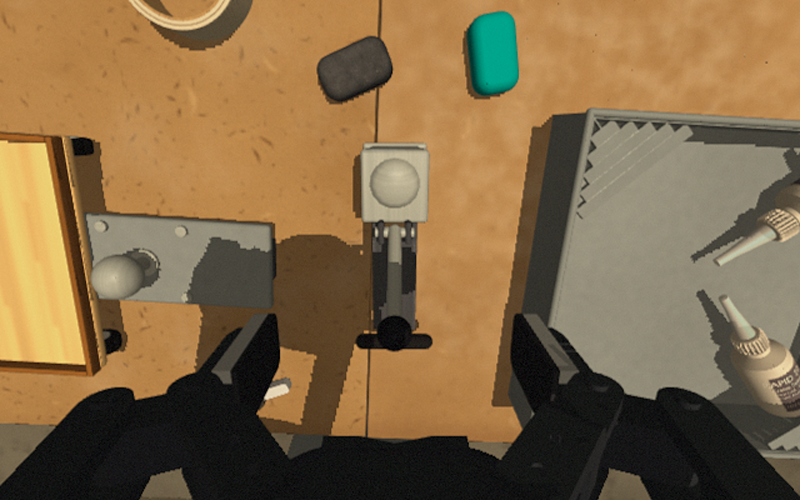

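Run:
```python
from h import *
import pickle
c=pickle.load(open("w4.pkl","rb"))
A=lambda u,v,z:pix2w(c,(u+.5)/1.25-.5,(v+.5)/1.25-.5,z)
for n,p in dict(dome=(395,183,66),T=(394,341.5,45),h1=(362,148,64),h2=(428,148,64),h3=(428,220.5,64),h4=(361,219,64),b=(394,220,64),p1=(274,224,34),p2=(271,306,34),pl=(86,214,34),ball=(117,278,70)).items(): print(n,A(*p))
for z in (154,157,160,165): print(z,A(394,333,z))
```

```text
dome [597.012 -38.706  66.   ]
T [448.831 -44.685  45.   ]
h1 [621.64  -12.935  64.   ]
h2 [623.897 -62.121  64.   ]
h3 [568.499 -66.012  64.   ]
h4 [567.317 -13.352  64.   ]
b [567.688 -39.278  64.   ]
p1 [552.322  63.976  34.   ]
p2 [474.176  69.985  34.   ]
pl [553.867 224.631  34.   ]
ball [511.218 181.085  70.   ]
154 [518.992 -41.445 154.   ]
157 [520.683 -41.367 157.   ]
160 [522.373 -41.288 160.   ]
165 [525.191 -41.158 165.   ]
```

Run:
```python
from h import *
T=down(0.04)
plan([((465,-44.2,243),T),((465,-44.2,154),T),((536,-41.2,154),T)])
```

```text
[-0.243, -9.985, 0.026, 0.007, 0.002, -0.002]
-
[8.9, 0.0, 0.0, 0.0, 0.0, 0.0]
-
[0.0, 7.106, -0.016, 0.0, 0.0, 0.0]
-
```

Emit:
{"name": "step_arm", "arguments": {"increments": [0,-3.3,0,0,0,0,0,-6.6,0,0.003,0,0,0,-10,0,0.007,0.002,-0.002,0,-10,0,0.007,0.002,-0.002,0,-10,0,0.007,0.002,-0.002], "claw": 1}}

```text
clock: 8.05
tcp_pos: [463.7, -44.0, 240.0]
ee_rot: [1.181, 1.228, -1.18]
ft_force: [0.4, 0.4, 0.9]
width: 0.296
```

Emit:
{"name": "step_arm", "arguments": {"increments": [3,0,0,0,0,0,6,0,0,0,0,0,8.9,0,0,0,0,0,8.9,0,0,0,0,0,8.9,0,0,0,0,0]}}

```text
clock: 8.47
tcp_pos: [463.7, -43.7, 150.1]
ee_rot: [1.18, 1.231, -1.182]
ft_force: [0.9, -0.2, 1.4]
width: 0.0
```

Emit:
{"name": "step_arm", "arguments": {"increments": [0,0.6,0,0,0,0,0,1.2,0,0,0,0,0,1.8,0,0,0,0,0,2.4,0,0,0,0,0,3,0,0,0,0]}}

```text
clock: 8.88
tcp_pos: [494.6, -42.6, 150.6]
ee_rot: [1.18, 1.23, -1.181]
ft_force: [-2.0, -0.5, 1.8]
width: 0.003
```

Emit:
{"name": "step_arm", "arguments": {"increments": [0,0.5,0,0,0,0,0,1,0,0,0,0,0,1.5,0,0,0,0,0,2,0,0,0,0,0,2.5,0,0,0,0]}}

```text
clock: 9.3
tcp_pos: [520.1, -41.5, 150.5]
ee_rot: [1.18, 1.23, -1.181]
ft_force: [-0.7, -0.2, 1.1]
width: -0.002
```

Run:
```python
from h import *
T=down(0.04)
err((536,-41.2,154),T); p,Q,s=pose(); print(p,s["ft_force"])
```

```text
to go cm/rad [-0.353, 1.589, 0.029, -0.0, -0.001, 0.002]
[520.108 -41.532 150.507] [-0.656 -0.176  1.096]
```

Contact force stays light (about 1 N). Pushing on to the stop.

Emit:
{"name": "step_arm", "arguments": {"increments": [0,0.4,0,0,0,0,0,0.8,0,0,0,0,0,1.1,0,0,0,0,0,1.4,0,0,0,0,0,1.5,0,0,0,0]}}

```text
clock: 9.72
tcp_pos: [535.4, -41.0, 150.5]
ee_rot: [1.18, 1.23, -1.181]
ft_force: [-3.2, 0.0, 2.1]
width: 0.002
```

Emit:
{"name": "step_arm", "arguments": {"increments": [0,0.1,0,0,0,0,0,0.2,0,0,0,0,0,0.3,0,0,0,0,0,0.3,0,0,0,0]}}

```text
clock: 10.05
tcp_pos: [538.4, -40.8, 150.5]
ee_rot: [1.18, 1.23, -1.181]
ft_force: [-1.8, 0.0, 0.8]
width: -0.001
```

Emit:
{"name": "step_arm", "arguments": {"increments": [0,0.1,0,0,0,0,0,0.2,0,0,0,0,0,0.2,0,0,0,0,0,0.2,0,0,0,0]}}

```text
clock: 10.38
tcp_pos: [540.5, -40.8, 150.5]
ee_rot: [1.18, 1.23, -1.181]
ft_force: [-2.3, -0.3, 1.4]
width: 0.003
```

Run:
```python
from h import *
T=down(0.04); n=np.array([np.cos(.04),np.sin(.04),0]); t=np.radians(20)
T2=rot(-np.sin(t)*n-np.cos(t)*np.array([0,0,1]), n)
p=pose()[0]
plan([(p+[-20,-1,0],T),(p+[-20,-1,130],T),((700,-36,270),T2),((640,-37,200),T2)])
```

```text
[0.005, -2.002, 0.021, -0.0, -0.001, 0.002]
-
[-13.0, 0.0, 0.0, 0.0, 0.0, 0.0]
-
[1.046, 17.961, 0.143, 0.0, 0.0, -0.349]
-
[8.63, -3.243, -0.14, 0.0, 0.0, 0.0]
-
```

Emit:
{"name": "step_arm", "arguments": {"increments": [0,-1,0,0,0,0,0,-2,0,0,0,0,0,-2,0,0,0,0]}}

```text
clock: 10.63
tcp_pos: [518.6, -41.5, 150.5]
ee_rot: [1.18, 1.231, -1.182]
ft_force: [-0.4, -0.2, -0.5]
width: 0.004
```

Emit:
{"name": "step_arm", "arguments": {"increments": [-3,0,0,0,0,0,-7,0,0,0,0,0,-10,0,0,0,0,0,-13,0,0,0,0,0,-13,0,0,0,0,0], "claw": 0}}

```text
clock: 11.05
tcp_pos: [520.0, -41.9, 286.6]
ee_rot: [1.182, 1.223, -1.177]
ft_force: [0.5, -0.4, -0.0]
width: 0.706
```

Emit:
{"name": "step_arm", "arguments": {"increments": [0,3.6,0,0,0,-0.07,0,7.2,0,0,0,-0.14,0.5,11,0.1,0,0,-0.21,1,14.5,0.1,0,0,-0.28,1,18,0.1,0,0,-0.349]}}

```text
clock: 11.47
tcp_pos: [672.6, -37.5, 279.2]
ee_rot: [1.016, 1.442, -1.401]
ft_force: [0.4, -0.6, -0.6]
width: 1.001
```

Emit:
{"name": "step_arm", "arguments": {"increments": [2.2,-0.8,0,0,0,0,4.4,-1.6,0,0,0,0,6.6,-2.4,0,0,0,0,8.6,-3.2,-0.1,0,0,0,8.6,-3.2,-0.1,0,0,0]}}

```text
clock: 11.88
tcp_pos: [613.8, -38.6, 203.4]
ee_rot: [1.014, 1.446, -1.404]
ft_force: [0.1, 0.5, -0.8]
width: 1.001
```

Emit:
{"name": "step_arm", "arguments": {"increments": [0,0,0,0,0,0,0,0,0,0,0,0]}}

```text
clock: 12.05
tcp_pos: [613.9, -38.7, 203.9]
ee_rot: [1.014, 1.446, -1.404]
ft_force: [0.5, 0.3, 0.1]
width: 0.999
```

Run:
```python
from h import *
c=cam("wrist"); shot("wrist","w5.png",s=1.25); import pickle; pickle.dump(c,open("w5.pkl","wb")); print(pose()[0],c[4],pose()[2]["joint_positions"])
```

```text
[614.272 -38.705 204.192] [722.946 -34.627 300.62 ] [-0.159  0.45   1.175 -0.061  1.818  1.366]
```

View pics/w5.png

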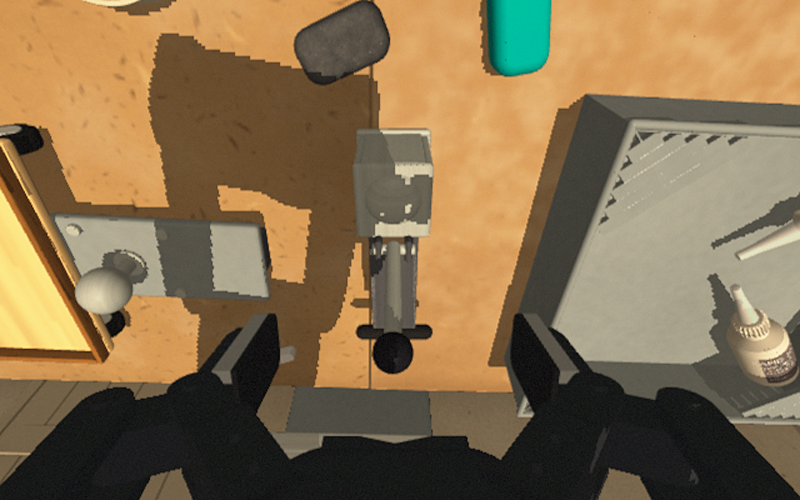

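Run:
```python
from h import *
import pickle
c=pickle.load(open("w5.pkl","rb"))
A=lambda u,v,z:pix2w(c,(u+.5)/1.25-.5,(v+.5)/1.25-.5,z)
for n,p in dict(dome=(391,200,66),T=(394,331,45),h3=(429,236,64),h4=(356,236,64),h1=(356,131,0),h2=(431,131,0),p1=(266,226,34),p2=(269,299,34),ball=(104,291,70)).items(): print(n,A(*p))
for z in (152,157,160): print(z,A(392,352,z))
# predicted for lever 1.35 with origin from back edge
for ox in (594,597,600,603):
  o=np.array([ox,-39,0]); f=lambda x,z:(np.array(w2pix(c,o+[x,x*.04,z]))+.5)*1.25-.5
  print(ox,"T",f(-145,45),"back",f(-30,64),"nosebot",f(26,0),"k1.35",f(-39.6,157.3),"k1.2",f(-53,155.8))
```

```text
dome [596.221 -36.942  66.   ]
T [448.506 -44.47   45.   ]
h3 [567.15  -65.068  64.   ]
h4 [565.116 -12.935  64.   ]
h1 [619.446  -8.691   0.   ]
h2 [621.691 -66.336   0.   ]
p1 [551.837  60.864  34.   ]
p2 [473.688  69.48   34.   ]
ball [510.717 181.133  70.   ]
152 [546.472 -39.865 152.   ]
157 [552.409 -39.689 157.   ]
160 [555.971 -39.583 160.   ]
594 T [394.377 330.636] back [394.062 238.53 ] nosebot [394.052 131.749] k1.35 [393.786 350.018] k1.2 [393.855 363.939]
597 T [394.502 328.356] back [394.221 235.043] nosebot [394.199 127.9  ] k1.35 [393.996 346.257] k1.2 [394.057 360.436]
600 T [394.628 326.055] back [394.381 231.513] nosebot [394.349 124.008] k1.35 [394.209 342.434] k1.2 [394.262 356.878]
603 T [394.755 323.732] back [394.544 227.941] nosebot [394.5   120.072] k1.35 [394.426 338.548] k1.2 [394.471 353.264]
```

Run:
```python
from h import *
n=np.array([np.cos(.04),np.sin(.04),0]); t=np.radians(20)
T2=rot(-np.sin(t)*n-np.cos(t)*np.array([0,0,1]), n)
plan([((607.5,-38.3,110),T2),((607.5,-38.3,42),T2)])
```

```text
[9.182, 2.205, -0.064, 0.0, -0.0, -0.042]
-
[6.39, 2.326, 0.0, 0.0, 0.0, 0.0]
-
```

Emit:
{"name": "step_arm", "arguments": {"increments": [2.5,0.6,0,0,0,-0.01,5,1.2,0,0,0,-0.02,7.5,1.8,-0.06,0,0,-0.04,9.2,2.2,-0.06,0,0,-0.04,9.2,2.2,-0.06,0,0,-0.04]}}

```text
clock: 12.52
tcp_pos: [606.7, -38.2, 106.8]
ee_rot: [0.988, 1.477, -1.434]
ft_force: [-0.7, -0.0, 0.0]
width: 0.996
```

Emit:
{"name": "step_arm", "arguments": {"increments": [1.6,0.6,0,0,0,0,3.2,1.2,0,0,0,0,4.8,1.7,0,0,0,0,6.4,2.3,0,0,0,0,6.4,2.3,0,0,0,0]}}

```text
clock: 12.93
tcp_pos: [606.2, -38.1, 37.5]
ee_rot: [0.987, 1.478, -1.435]
ft_force: [0.3, -0.5, -0.5]
width: 1.002
```

Run:
```python
from h import *
n=np.array([np.cos(.04),np.sin(.04),0]); t=np.radians(20)
T2=rot(-np.sin(t)*n-np.cos(t)*np.array([0,0,1]), n)
err((607.5,-38.3,42),T2); print(pose()[0],pose()[2]["ft_force"])
```

```text
to go cm/rad [-0.464, -0.033, 0.026, 0.0, -0.002, 0.004]
[606.198 -38.087  37.535] [ 0.332 -0.514 -0.52 ]
```

Emit:
{"name": "step_arm", "arguments": {"increments": [-0.4,0,0,0,0,0,-0.4,0,0,0,0,0,-0.4,0,0,0,0,0,-0.4,0,0,0,0,0,-0.4,0,0,0,0,0], "claw": 1, "grip_force": 100}}

```text
clock: 13.35
tcp_pos: [608.8, -38.2, 43.6]
ee_rot: [0.989, 1.475, -1.433]
ft_force: [3.2, 1.3, 9.6]
width: 0.598
```

Emit:
{"name": "step_arm", "arguments": {"increments": [0,0,0,0,0,0,0,0,0,0,0,0,0,0,0,0,0,0,0,0,0,0,0,0,0,0,0,0,0,0]}}

```text
clock: 13.77
tcp_pos: [608.8, -38.2, 43.7]
ee_rot: [0.989, 1.475, -1.433]
ft_force: [1.5, -0.7, -1.5]
width: 0.596
```

Run:
```python
from h import *
p,Q,s=pose(); print(p,s["ft_force"],s["width"])
json=__import__("json"); json.dump([p.tolist(),Q.tolist()],open("grasp.json","w"))
print(Q)
plan([(p+[0,0,130],Q)])
```

```text
[608.791 -38.186  43.654] [ 1.519 -0.708 -1.538] 0.5962927134966675
[[-0.342  0.939  0.04 ]
 [-0.013  0.038 -0.999]
 [-0.94  -0.342 -0.001]]
[-12.214, -4.451, -0.012, 0.0, 0.0, 0.0]
-
```

Run:
```python
from h import *
im=cv2.imread("pics/raw_top1.png",0)[195:240,212:255]
im=cv2.resize(im,None,fx=6,fy=6,interpolation=cv2.INTER_CUBIC)
print(cv2.HoughCircles(cv2.GaussianBlur(im,(0,0),2),cv2.HOUGH_GRADIENT,1,100,param1=80,param2=15,minRadius=30,maxRadius=60))
import json
p,Q=map(np.array,json.load(open("grasp.json"))); f=R.from_rotvec([0,0,np.pi/2-.015-.04]).as_matrix()
a=p+[0,0,156]; plan([(a,Q),(a,f@Q),((513,112,200),f@Q)])
```

```text
None
[-14.657, -5.342, -0.015, 0.0, 0.0, 0.0]
-
[0.0, 0.0, 0.0, -0.475, -0.173, -0.0]
[0.0, 0.0, 0.0, -0.475, -0.173, -0.0]
[0.0, 0.0, 0.0, -0.475, -0.173, -0.0]
-
[-5.117, 13.965, -9.804, 0.0, 0.0, 0.0]
-
```

Emit:
{"name": "step_arm", "arguments": {"increments": [-2,-0.8,0,0,0,0,-5,-1.8,0,0,0,0,-8.5,-3.1,0,0,0,0,-12,-4.4,0,0,0,0,-14.7,-5.3,0,0,0,0]}}

```text
clock: 14.18
tcp_pos: [609.3, -38.3, 202.9]
ee_rot: [0.99, 1.474, -1.432]
ft_force: [1.4, -0.4, -4.2]
width: 0.595
```

Emit:
{"name": "step_arm", "arguments": {"increments": [0,0,0,0,0,0,0,0,0,0,0,0]}}

```text
clock: 14.35
tcp_pos: [609.7, -38.3, 204.4]
ee_rot: [0.991, 1.471, -1.43]
ft_force: [-0.1, -1.5, -5.9]
width: 0.596
```

Lifted: the wrist shows about −5 N, the coupler's weight. Now the quarter turn and traverse.

Emit:
{"name": "step_arm", "arguments": {"increments": [0,0,0,-0.08,-0.029,0,0,0,0,-0.16,-0.058,0,0,0,0,-0.24,-0.087,0,0,0,0,-0.32,-0.116,0,0,0,0,-0.4,-0.145,0]}}

```text
clock: 14.77
tcp_pos: [609.2, -38.3, 201.7]
ee_rot: [0.621, 1.571, -1.119]
ft_force: [-0.2, 0.5, -5.5]
width: 0.593
```

Emit:
{"name": "step_arm", "arguments": {"increments": [0,0,0,-0.08,-0.029,0,0,0,0,-0.16,-0.058,0,0,0,0,-0.24,-0.087,0,0,0,0,-0.32,-0.116,0,0,0,0,-0.4,-0.145,0]}}

```text
clock: 15.18
tcp_pos: [608.6, -38.1, 199.2]
ee_rot: [0.261, 1.611, -0.794]
ft_force: [-0.3, -0.1, -3.6]
width: 0.594
```

Emit:
{"name": "step_arm", "arguments": {"increments": [0,0,0,-0.08,-0.029,0,0,0,0,-0.16,-0.058,0,0,0,0,-0.24,-0.087,0,0,0,0,-0.32,-0.116,0,0,0,0,-0.4,-0.145,0]}}

```text
clock: 15.6
tcp_pos: [607.8, -37.9, 196.5]
ee_rot: [-0.086, 1.596, -0.46]
ft_force: [0.2, -0.3, -5.7]
width: 0.596
```

Run:
```python
from h import *
import json
p,Q=map(np.array,json.load(open("grasp.json"))); f=R.from_rotvec([0,0,np.pi/2-.015-.04]).as_matrix()
plan([((513,112,204),f@Q)])
```

```text
[-4.8, 11.334, -12.789, -0.21, -0.084, -0.002]
-
```

Emit:
{"name": "step_arm", "arguments": {"increments": [-1,2.3,-2.6,-0.04,-0.017,0,-2,4.5,-5.1,-0.08,-0.034,0,-2.9,6.8,-7.7,-0.13,-0.05,0,-3.8,9,-10.2,-0.17,-0.067,-0.001,-4.8,11.3,-12.8,-0.21,-0.084,-0.002]}}

```text
clock: 16.02
tcp_pos: [510.9, 112.5, 201.7]
ee_rot: [-0.265, 1.56, -0.284]
ft_force: [1.6, 1.4, -4.0]
width: 0.599
```

Emit:
{"name": "step_arm", "arguments": {"increments": [0,0,0,0,0,0,0,0,0,0,0,0,0,0,0,0,0,0]}}

```text
clock: 16.27
tcp_pos: [510.4, 112.5, 200.2]
ee_rot: [-0.267, 1.563, -0.284]
ft_force: [1.2, -0.2, -4.4]
width: 0.593
```

Run:
```python
from h import *
import json
p,Q=map(np.array,json.load(open("grasp.json"))); f=R.from_rotvec([0,0,np.pi/2-.015-.04]).as_matrix()
err((513,112,204),f@Q)
c=cam("wrist"); shot("wrist","w6.png",s=1.25); import pickle; pickle.dump(c,open("w6.pkl","wb")); print(c[4],pose()[0])
```

```text
to go cm/rad [-0.34, -0.178, 0.26, 0.005, -0.005, 0.001]
[512.932 224.822 292.242] [510.806 112.074 200.537]
```

View pics/w6.png

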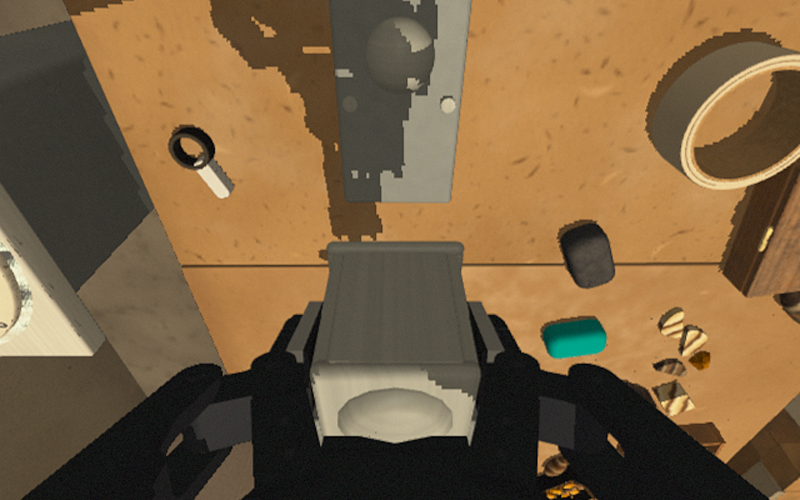

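Run:
```python
from h import *
import pickle
from scipy.optimize import least_squares
c=pickle.load(open("w6.pkl","rb"))
A=lambda u,v,z:pix2w(c,(u+.5)/1.25-.5,(v+.5)/1.25-.5,z)
for n,p in dict(ball=(400,55,70),p1=(345,201,34),p2=(452,202,34),el=(331,10,34),er=(471,10,34),n1=(327,243,156.8),n2=(464,241,156.8),t1=(313,364,220.8),t2=(481,364,220.8)).items(): print(n,A(*p))
# sphere silhouette fit for ball: predicted outline extents
def outline(P):
    f,cx,cy,Rm,pp=c; d=P-pp; L=np.linalg.norm(d); a=np.arcsin(18/L); u=np.linalg.svd(d[None])[2][1:]
    pts=[w2pix(c,pp+np.cos(a)*d/L+np.sin(a)*(np.cos(t)*u[0]+np.sin(t)*u[1])) for t in np.linspace(0,6.28,200)]
    pts=(np.array(pts)+.5)*1.25-.5; return pts.min(0),pts.max(0)
for y in (173,176,179,182): print(y,outline(np.array([513,y,70.])))
```

```text
ball [513.318 178.912  70.   ]
p1 [471.33   70.375  34.   ]
p2 [552.035  68.792  34.   ]
el [474.552 195.362  34.   ]
er [553.499 194.381  34.   ]
n1 [481.553 123.083 156.8  ]
n2 [539.942 123.701 156.8  ]
t1 [487.094 126.814 220.8  ]
t2 [536.23  126.669 220.8  ]
173 (array([365.074,  28.201]), array([433.908, 103.584]))
176 (array([364.733,  21.432]), array([434.178,  97.928]))
179 (array([364.388,  14.526]), array([434.449,  92.174]))
182 (array([364.036,   7.491]), array([434.727,  86.334]))
```

Run:
```python
from h import *
import json
p,Q=map(np.array,json.load(open("grasp.json"))); f=R.from_rotvec([0,0,np.pi/2-.016-.04]).as_matrix()
plan([((513.2,192,200),f@Q),((513.2,192,138),f@Q)])
```

```text
[-2.694, 7.528, 0.134, 0.005, -0.004, 0.001]
-
[5.825, 2.123, 0.006, 0.0, 0.0, 0.0]
-
```

Emit:
{"name": "step_arm", "arguments": {"increments": [-0.9,2.5,0.1,0.004,-0.004,0,-1.8,5,0.13,0.004,-0.004,0,-2.7,7.5,0.13,0.004,-0.004,0,-2.7,7.5,0.13,0.004,-0.004,0,-2.7,7.5,0.13,0.004,-0.004,0]}}

```text
clock: 16.73
tcp_pos: [513.6, 191.8, 199.1]
ee_rot: [-0.264, 1.559, -0.287]
ft_force: [0.5, -0.5, -4.8]
width: 0.596
```

Emit:
{"name": "step_arm", "arguments": {"increments": [2,0.7,0,0,0,0,4,1.4,0,0,0,0,5.8,2.1,0,0,0,0,5.8,2.1,0,0,0,0,5.8,2.1,0,0,0,0]}}

```text
clock: 17.15
tcp_pos: [513.4, 190.3, 136.9]
ee_rot: [-0.264, 1.561, -0.289]
ft_force: [0.5, -0.4, -3.6]
width: 0.596
```

Run:
```python
from h import *
import json
p,Q=map(np.array,json.load(open("grasp.json"))); f=R.from_rotvec([0,0,np.pi/2-.016-.04]).as_matrix()
print(pose()[0],pose()[2]["ft_force"])
plan([((513.2,192,136),f@Q),((513.2,192,79),f@Q)])
shot("scene","s2.png"); im=cv2.imread("pics/raw_s2.png")
cv2.imwrite("pics/s2.png",cv2.resize(im[130:290,170:370],None,fx=4,fy=4,interpolation=cv2.INTER_CUBIC)[:600])
```

```text
[513.419 190.295 136.895] [ 0.5   -0.357 -3.634]
[0.025, 0.191, -0.024, 0.0, -0.004, 0.002]
-
[5.355, 1.952, 0.005, 0.0, 0.0, 0.0]
-
```

View pics/s2.png

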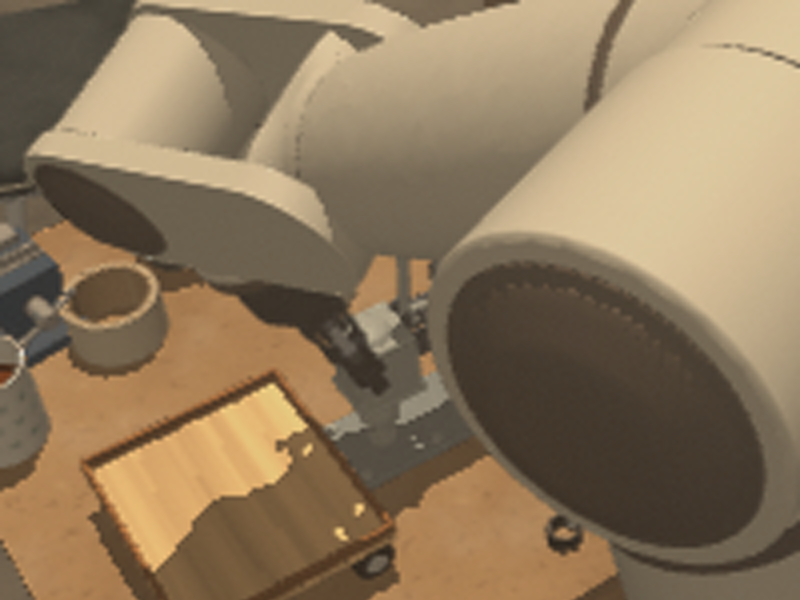

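The coupler hangs level over the ball at (375,420), with the lever upright at (403,280). Lowering slowly while watching the force.

Emit:
{"name": "step_arm", "arguments": {"increments": [0.5,0.4,0,0,0,0,1,0.55,0,0,0,0,1.5,0.75,0,0,0,0,2,0.9,0,0,0,0,2,0.9,0,0,0,0]}}

```text
clock: 17.62
tcp_pos: [513.4, 192.1, 115.0]
ee_rot: [-0.264, 1.56, -0.289]
ft_force: [-0.5, -0.2, -5.2]
width: 0.598
```

Run:
```python
from h import *
import json
p,Q=map(np.array,json.load(open("grasp.json"))); f=R.from_rotvec([0,0,np.pi/2-.016-.04]).as_matrix()
print(pose()[0],pose()[2]["ft_force"])
plan([((513.2,192,79),f@Q)])
```

```text
[513.433 192.117 115.021] [-0.513 -0.168 -5.18 ]
[3.386, 1.23, -0.008, 0.0, -0.003, 0.002]
-
```

Emit:
{"name": "step_arm", "arguments": {"increments": [0.6,0.22,0,0,0,0,1.2,0.44,0,0,0,0,1.8,0.65,0,0,0,0,2.4,0.87,0,0,0,0,2.9,1.05,0,0,0,0]}}

```text
clock: 18.03
tcp_pos: [513.1, 191.9, 83.3]
ee_rot: [-0.264, 1.561, -0.289]
ft_force: [0.7, -0.2, -4.9]
width: 0.594
```

Emit:
{"name": "step_arm", "arguments": {"increments": [0.15,0.05,0,0,0,0,0.3,0.1,0,0,0,0,0.3,0.1,0,0,0,0]}}

```text
clock: 18.28
tcp_pos: [513.1, 191.8, 79.8]
ee_rot: [-0.264, 1.561, -0.289]
ft_force: [-0.8, -0.4, -4.5]
width: 0.591
```

Emit:
{"name": "step_arm", "arguments": {"increments": [0.1,0.03,0,0,0,0,0.2,0.07,0,0,0,0,0.2,0.07,0,0,0,0]}}

```text
clock: 18.53
tcp_pos: [513.1, 191.8, 77.7]
ee_rot: [-0.264, 1.561, -0.289]
ft_force: [-0.5, 0.2, -4.4]
width: 0.598
```

Emit:
{"name": "step_arm", "arguments": {"increments": [0.1,0.03,0,0,0,0,0.15,0.05,0,0,0,0,0.15,0.05,0,0,0,0]}}

```text
clock: 18.78
tcp_pos: [513.1, 191.8, 76.5]
ee_rot: [-0.264, 1.56, -0.289]
ft_force: [-1.8, 1.0, 1.9]
width: 0.597
```

Emit:
{"name": "step_arm", "arguments": {"increments": [0.05,0.02,0,0,0,0,0.1,0.03,0,0,0,0,0.1,0.03,0,0,0,0]}}

```text
clock: 19.03
tcp_pos: [513.2, 191.8, 76.5]
ee_rot: [-0.264, 1.56, -0.289]
ft_force: [-7.4, 1.3, 12.9]
width: 0.597
```

Emit:
{"name": "step_arm", "arguments": {"increments": [-0.15,-0.05,0,0,0,0,-0.15,-0.05,0,0,0,0,-0.15,-0.05,0,0,0,0,-0.15,-0.05,0,0,0,0,-0.15,-0.05,0,0,0,0], "claw": 0, "grip_force": 40}}

```text
clock: 19.45
tcp_pos: [513.2, 191.8, 77.9]
ee_rot: [-0.264, 1.56, -0.289]
ft_force: [-0.3, 0.3, 0.2]
width: 1.001
```

Emit:
{"name": "step_arm", "arguments": {"increments": [-1.5,0,0,0,0,0,-4,0,0,0,0,0,-8,0,0,0,0,0,-12,0,0,0,0,0,-15,0,0,0,0,0]}}

```text
clock: 19.87
tcp_pos: [514.7, 244.4, 221.7]
ee_rot: [-0.263, 1.558, -0.288]
ft_force: [1.2, -0.1, 0.9]
width: 1.0
```

Run:
```python
from h import *
T=down(np.pi/2-.016)
print(pose()[0])
plan([((513.5,205,260),T),((513.5,180,202),T),((513,160.4,202),T),((512.5,134,197),T),((512,110,185),T)])
```

```text
[514.713 244.393 221.738]
[-2.237, -5.016, -0.064, -0.0, -0.002, 0.351]
-
[5.8, -2.5, 0.04, 0.0, 0.0, 0.0]
-
[0.0, -1.961, -0.019, 0.0, 0.0, 0.0]
-
[0.5, -2.64, -0.008, 0.0, 0.0, 0.0]
-
[1.2, -2.4, -0.012, 0.0, 0.0, 0.0]
-
```

Emit:
{"name": "step_arm", "arguments": {"increments": [-1,-1,0,0,0,0.08,-2,-2,0,0,0,0.16,-2.2,-3.5,0,0,0,0.24,-2.2,-5,0,0,0,0.351,-2.2,-5,0,0,0,0.351], "claw": 1}}

```text
clock: 20.28
tcp_pos: [514.9, 201.9, 261.5]
ee_rot: [0.021, 1.57, -0.011]
ft_force: [-0.1, -0.6, -0.2]
width: 0.301
```

Emit:
{"name": "step_arm", "arguments": {"increments": [0,0,0,0,0,0,0,0,0,0,0,0]}}

```text
clock: 20.45
tcp_pos: [515.0, 201.3, 261.7]
ee_rot: [0.022, 1.569, -0.012]
ft_force: [0.3, 0.4, 1.5]
width: 0.006
```

Emit:
{"name": "step_arm", "arguments": {"increments": [1.5,-0.6,0,0,0,0,3,-1.2,0,0,0,0,4.5,-1.9,0,0,0,0,5.8,-2.5,0,0,0,0,5.8,-2.5,0,0,0,0]}}

```text
clock: 20.87
tcp_pos: [513.5, 176.8, 200.5]
ee_rot: [0.019, 1.574, -0.013]
ft_force: [-1.4, 0.0, -0.7]
width: -0.0
```

Run:
```python
from h import *
T=down(np.pi/2-.016)
print(pose()[0])
plan([((513,160.4,202),T),((512.5,134,197),T),((512,110,185),T)])
```

```text
[513.478 176.788 200.47 ]
[-0.159, -1.639, -0.015, -0.004, -0.003, -0.004]
-
[0.5, -2.64, -0.008, 0.0, 0.0, 0.0]
-
[1.2, -2.4, -0.012, 0.0, 0.0, 0.0]
-
```

Emit:
{"name": "step_arm", "arguments": {"increments": [-0.1,-0.8,0,0,0,0,-0.1,-1.6,0,0,0,0,0,-2.4,0,0,0,0,0.1,-3.2,0,0,0,0,0.3,-4,0,0,0,0]}}

```text
clock: 21.28
tcp_pos: [512.9, 136.1, 197.9]
ee_rot: [0.019, 1.573, -0.013]
ft_force: [-0.3, 0.7, 1.2]
width: -0.002
```

Emit:
{"name": "step_arm", "arguments": {"increments": [0.3,-0.7,0,0,0,0,0.6,-1.3,0,0,0,0,0.9,-1.9,0,0,0,0,1.3,-2.6,0,0,0,0,1.3,-2.6,0,0,0,0]}}

```text
clock: 21.7
tcp_pos: [512.0, 108.9, 183.9]
ee_rot: [0.019, 1.574, -0.014]
ft_force: [1.2, -0.2, 0.3]
width: -0.001
```

Run:
```python
from h import *
T=down(np.pi/2-.016)
p=pose()[0]; print(p)
plan([(p+[0,0,45],T),((512,82,220),T),((512,82,206),T),((511.5,69,185),T),((511.2,59,165),T),((511.2,54,148),T)])
```

```text
[512.047 108.949 183.858]
[-4.5, 0.015, -0.014, -0.005, -0.003, -0.003]
-
[0.886, -2.695, 0.038, 0.0, 0.0, 0.0]
-
[1.4, 0.0, 0.0, 0.0, 0.0, 0.0]
-
[2.1, -1.301, -0.029, 0.0, 0.0, 0.0]
-
[2.0, -1.0, -0.014, 0.0, 0.0, 0.0]
-
[1.7, -0.5, 0.008, 0.0, 0.0, 0.0]
-
```

Emit:
{"name": "step_arm", "arguments": {"increments": [-2,0,0,0,0,0,-4.2,0,0,0,0,0,-4,-1.5,0,0,0,0,-3.6,-2.7,0,0,0,0,-3.6,-2.7,0,0,0,0]}}

```text
clock: 22.12
tcp_pos: [511.2, 80.2, 218.6]
ee_rot: [0.02, 1.575, -0.015]
ft_force: [-0.6, -0.1, -1.1]
width: 0.003
```

Emit:
{"name": "step_arm", "arguments": {"increments": [0.7,0,0,0,0,0,1.4,0,0,0,0,0,2.1,-0.4,0,0,0,0,2.8,-0.8,0,0,0,0,3.5,-1.3,0,0,0,0]}}

```text
clock: 22.53
tcp_pos: [510.7, 67.1, 182.6]
ee_rot: [0.019, 1.575, -0.016]
ft_force: [0.3, -3.8, 4.1]
width: -0.002
```

Emit:
{"name": "step_arm", "arguments": {"increments": [0.7,-0.4,0,0,0,0,1.4,-0.7,0,0,0,0,2,-1,0,0,0,0,2,-1,0,0,0,0]}}

```text
clock: 22.87
tcp_pos: [509.8, 57.0, 160.8]
ee_rot: [0.019, 1.578, -0.016]
ft_force: [-0.4, -0.1, -0.4]
width: 0.004
```

Run:
```python
from h import *
T=down(np.pi/2-.016)
p=pose()[0]; print(p,pose()[2]["ft_force"])
plan([((511.2,54,148),T)])
```

```text
[509.778  56.96  160.795] [-0.413 -0.148 -0.4  ]
[1.278, -0.296, 0.158, -0.006, -0.007, -0.002]
-
```

Emit:
{"name": "step_arm", "arguments": {"increments": [0.4,-0.1,0.1,0,0,0,0.8,-0.2,0.15,0,0,0,1.2,-0.3,0.15,0,0,0,1.2,-0.3,0.15,0,0,0]}}

```text
clock: 23.2
tcp_pos: [511.7, 53.3, 149.1]
ee_rot: [0.018, 1.576, -0.017]
ft_force: [-1.9, -7.8, 9.6]
width: -0.004
```

Emit:
{"name": "step_arm", "arguments": {"increments": [0.1,0,0,0,0,0,0.2,0,0,0,0,0,0.2,0,0,0,0,0]}}

```text
clock: 23.45
tcp_pos: [512.3, 52.5, 148.1]
ee_rot: [0.017, 1.574, -0.018]
ft_force: [-1.6, -10.5, 12.9]
width: 0.0
```

Emit:
{"name": "step_arm", "arguments": {"increments": [0.1,0,0,0,0,0,0.2,0,0,0,0,0,0.2,0,0,0,0,0]}}

```text
clock: 23.7
tcp_pos: [512.9, 51.6, 147.1]
ee_rot: [0.015, 1.572, -0.02]
ft_force: [-1.8, -9.5, 14.4]
width: 0.002
```

Emit:
{"name": "step_arm", "arguments": {"increments": [-3,0,0,0,0,0,-6,0,0,0,0,0,-10,0,0,0,0,0,-13,0,0,0,0,0,-15,0,0,0,0,0], "claw": 0}}

```text
clock: 24.12
tcp_pos: [513.5, 52.2, 300.4]
ee_rot: [0.015, 1.569, -0.019]
ft_force: [0.1, -0.4, -0.2]
width: 0.708
```

Emit:
{"name": "step_arm", "arguments": {"increments": [0,0,0,0,0,0,0,0,0,0,0,0]}}

```text
clock: 24.28
tcp_pos: [513.9, 52.3, 301.4]
ee_rot: [0.015, 1.566, -0.019]
ft_force: [-0.9, -0.2, -0.0]
width: 0.973
```

Run:
```python
from h import *
c=cam("wrist"); shot("wrist","w7.png",s=1.25); import pickle; pickle.dump(c,open("w7.pkl","wb")); print(c[4],pose()[0])
```

```text
[515.528 127.077 426.329] [513.534  52.338 299.947]
```

View pics/w7.png

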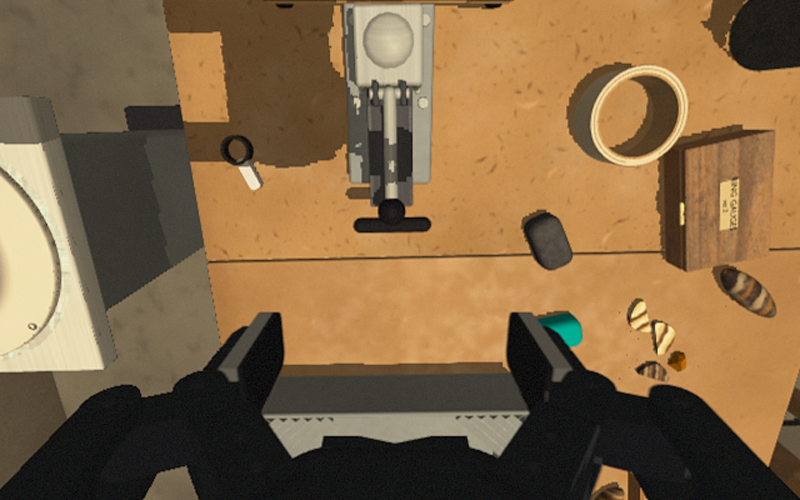

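Run:
```python
from h import *
import pickle
c=pickle.load(open("w7.pkl","rb"))
A=lambda u,v,z:pix2w(c,(u+.5)/1.25-.5,(v+.5)/1.25-.5,z)
d=dict(dome=(388.5,40,100),T=(392,224.5,79),Tl=(354,224.5,79),Tr=(431,224,79),p1=(348,184,34),p2=(432,184,34),e1=(345,60,34),e2=(435,60,34),block=(548,241,24))
for n,p in d.items(): print(n,A(*p))
for z in (118,122,126,130): print(z,A(391,211,z))
```

```text
dome [513.541 184.63  100.   ]
T [512.429  38.032  79.   ]
Tl [478.186  38.852  79.   ]
Tr [547.601  37.655  79.   ]
p1 [469.622  68.76   34.   ]
p2 [552.579  66.811  34.   ]
e1 [473.375 180.813  34.   ]
e2 [554.752 179.001  34.   ]
block [676.772   1.949  24.   ]
118 [512.26   59.076 118.   ]
122 [512.303  59.958 122.   ]
126 [512.345  60.84  126.   ]
130 [512.387  61.722 130.   ]
```

Emit:
{"name": "step_arm", "arguments": {"increments": [4,0.8,-0.1,0,0,0,8,0.8,-0.1,0,0,0,12,0.8,-0.1,0,0,0,14,0.8,-0.1,0,0,0,14,0.8,-0.1,0,0,0], "claw": 1}}

```text
clock: 24.75
tcp_pos: [510.2, 60.1, 153.9]
ee_rot: [0.015, 1.578, -0.019]
ft_force: [-0.2, -0.2, -0.4]
width: 0.3
```

Emit:
{"name": "step_arm", "arguments": {"increments": [0.2,0,0,0,0,0,0.5,0,0,0,0,0,0.8,0,0,0,0,0,0.8,0,0,0,0,0]}}

```text
clock: 25.08
tcp_pos: [511.0, 59.8, 147.5]
ee_rot: [0.015, 1.575, -0.02]
ft_force: [-1.7, -3.7, 8.1]
width: 0.003
```

Emit:
{"name": "step_arm", "arguments": {"increments": [0.1,0,0,0,0,0,0.2,0,0,0,0,0,0.3,0,0,0,0,0,0.3,0,0,0,0,0]}}

```text
clock: 25.42
tcp_pos: [512.2, 59.5, 146.9]
ee_rot: [0.014, 1.571, -0.02]
ft_force: [-2.9, -3.2, 20.8]
width: -0.005
```

Emit:
{"name": "step_arm", "arguments": {"increments": [-3,0,0,0,0,0,-6,0,0,0,0,0,-10,0,0,0,0,0,-14,0,0,0,0,0,-17,0,0,0,0,0], "claw": 0}}

```text
clock: 25.83
tcp_pos: [512.2, 60.2, 321.0]
ee_rot: [0.014, 1.567, -0.02]
ft_force: [0.1, -0.6, 0.9]
width: 0.705
```

```bash
cat > kin.py <<'E'
from h import *
from scipy.optimize import least_squares
rz=lambda a:R.from_euler('z',a).as_matrix(); ry=lambda a:R.from_euler('y',a).as_matrix()
def fk(q,k):
    # k: h1,a1,off,a2,a3x,a3z,d6, tool roll
    h1,a1,off,a2,b3,a3,d6,r,offs=k[0],k[1],k[2],k[3],k[4],k[5],k[6],k[7],k[8]
    R1=rz(q[0]); p=R1@np.array([a1,0,h1])
    R2=R1@ry(q[1]); p=p+R2@np.array([0,off,a2])
    R3=R2@ry(q[2]); p=p+R3@np.array([b3,0,a3])
    R5=R3@rz(q[3])@ry(q[4]); p=p+R5@np.array([0,0,d6])
    Rt=R5@rz(q[5]*offs+r)
    # tool x = R5 z axis
    return p,Rt@np.array([[0,0,1.],[0,1,0],[-1,0,0]]).T
E
python3 - <<'E'
from kin import *
import re
L=[eval(re.sub(r"np\.float64\(([^)]*)\)",r"\1",l)) for l in open("log.txt")]
pose()
def res(k):
    o=[]
    for q,p,r in L:
        P,T=fk(q,k); o+=list((P-p)/5); o+=list((T-R.from_rotvec(r).as_matrix()).ravel()*20)
    return np.array(o)
best=None
for s in(1,-1):
  for r0 in (0,1.57,3.14,-1.57):
    f=lambda k:res(np.r_[k,s])
    m=least_squares(f,[200,0,77,400,0,400,250,r0],loss='soft_l1')
    print(s,r0,m.cost,m.x)
    if best is None or m.cost<best[0]: best=(m.cost,np.r_[m.x,s])
np.save("k.npy",best[1]); print(len(L))
r=res(best[1]).reshape(-1,12); print(abs(r[:,:3]*5).max(0),abs(r[:,3:]/20).max())
E
```

```text
1 0 0.0 [160.8   0.   76.8 477.8  70.9 499.5 303.5  -0. ]
1 1.57 0.0 [ 160.8     -0.      76.8    477.8     70.9    499.5    303.5   -163.363]
1 3.14 4061.5420010451016 [160.8     0.     76.8   477.8    70.9   499.5   303.5     3.172]
1 -1.57 0.0 [160.8     0.     76.8   477.8    70.9   499.5   303.5   163.363]
-1 0 2737.5396956282993 [160.8    -0.     76.8   477.8    70.9   499.5   303.5     0.949]
-1 1.57 2190.0558935469303 [160.8    -0.     76.8   477.8    70.9   499.5   303.5     2.693]
-1 3.14 2190.0558935469076 [160.8    -0.     76.8   477.8    70.9   499.5   303.5     2.693]
-1 -1.57 2737.5396955863444 [160.8     0.     76.8   477.8    70.9   499.5   303.5   -30.467]
48
[0. 0. 0.] 7.667477763817487e-16
```

```bash
cat >> kin.py <<'E'
K=np.load("k.npy"); lo=np.array([-2.8,-.68,.12,-1.39,.16,-2.81]); hi=np.array([2.8,2.1,2.68,4.53,2.79,2.81])
def ik(P,T,q0,reg=0):
    def r(q):
        p,t=fk(q,K); return np.r_[(p-P)/10,R.from_matrix(t.T@T).as_rotvec()*10,reg*(q-q0)]
    m=least_squares(r,np.clip(q0,lo+.02,hi-.02),bounds=(lo+.01,hi-.01))
    p,t=fk(m.x,K); return m.x, np.linalg.norm(p-P), np.linalg.norm(R.from_matrix(t.T@T).as_rotvec())
up=np.array([0,0,1.])
def upright(ang,al):  # heading angle, lean
    h=np.array([np.cos(ang),np.sin(ang),0]); return rot(-np.sin(al)*up+np.cos(al)*h, up)
def lying(bang,al,tilt=0): # b angle (foot->nozzle)
    b=np.array([np.cos(bang),np.sin(bang),0]); return rot(-np.cos(al)*up-np.sin(al)*b, b)
E
python3 - <<'E'
from kin import *
seeds=[np.array([.5,.5,1.5,a,1.2,c]) for a in(-1,0,1,2,3,4) for c in (-2,0,2)]
print("place")
for al in (0.,.26,.5,.7):
  for d in range(-180,180,30):
    best=None
    for P in ((560,330,106),(470,330,106)):
      s=[ik(np.array(P,float),upright(np.radians(d),al),q) for q in seeds]
      s=[x for x in s if x[1]<1 and x[2]<.01]
      if s: print(al,d,P,{tuple(np.round(x[0],1)) for x in s})
print("grasp")
for n,P,ba in (("b1",(580,-395,32),2.25),("b2",(435,-405,32),.75)):
  for al in (0.,.26,.5,.7):
    s=[ik(np.array(P,float),lying(ba,al),q) for q in seeds]; print(n,al,{tuple(np.round(x[0],1)) for x in s if x[1]<1 and x[2]<.01})
E
```

```text
place
0.0 -180 (560, 330, 106) {(np.float64(0.3), np.float64(1.3), np.float64(0.6), np.float64(0.8), np.float64(2.8), np.float64(-0.8))}
0.0 -180 (470, 330, 106) {(np.float64(0.3), np.float64(1.1), np.float64(1.0), np.float64(0.6), np.float64(2.6), np.float64(-1.0))}
0.0 -150 (470, 330, 106) {(np.float64(0.5), np.float64(1.1), np.float64(0.8), np.float64(-0.1), np.float64(2.8), np.float64(-1.6))}
0.0 -120 (560, 330, 106) {(np.float64(0.6), np.float64(1.3), np.float64(0.5), np.float64(-1.1), np.float64(2.6), np.float64(-2.6))}
0.0 -120 (470, 330, 106) {(np.float64(0.7), np.float64(1.1), np.float64(0.9), np.float64(-0.8), np.float64(2.6), np.float64(-2.3))}
0.0 -90 (560, 330, 106) {(np.float64(0.8), np.float64(1.1), np.float64(0.9), np.float64(-1.2), np.float64(2.2), np.float64(-2.6))}
0.0 -90 (470, 330, 106) {(np.float64(0.8), np.float64(1.0), np.float64(1.1), np.float64(-1.0), np.float64(2.3), np.float64(-2.4))}
0.0 -60 (560, 330, 106) {(np.float64(0.9), np.float64(0.9), np.float64(1.4), np.float64(-1.4), np.float64(1.8), np.float64(-2.5))}
0.0 -60 (470, 330, 106) {(np.float64(1.0), 
[... 10241 characters left out ...]
oat64(-1.3))}
b1 0.5 {(np.float64(-0.7), np.float64(0.3), np.float64(1.7), np.float64(-0.2), np.float64(0.6), np.float64(-1.2))}
b1 0.7 {(np.float64(-0.6), np.float64(0.3), np.float64(1.9), np.float64(-0.6), np.float64(0.3), np.float64(-0.8))}
b2 0.0 {(np.float64(-0.9), np.float64(0.4), np.float64(1.6), np.float64(0.0), np.float64(1.1), np.float64(-0.1))}
b2 0.26 {(np.float64(-0.7), np.float64(0.4), np.float64(1.6), np.float64(-0.3), np.float64(1.2), np.float64(0.2))}
b2 0.5 {(np.float64(-0.6), np.float64(0.4), np.float64(1.6), np.float64(-0.5), np.float64(1.2), np.float64(0.4))}
b2 0.7 {(np.float64(-0.6), np.float64(0.5), np.float64(1.6), np.float64(-0.7), np.float64(1.3), np.float64(0.5))}
```

Emit:
{"name": "step_arm", "arguments": {"increments": [0,-4,0,0,0,0,0,-8,0,0,0,0,0,-12,0,0,0,0,0,-16,0,0,0,0,0,-20,0,0,0,0]}}

```text
clock: 26.25
tcp_pos: [507.5, -141.5, 322.6]
ee_rot: [0.014, 1.566, -0.02]
ft_force: [1.1, -0.2, -0.4]
width: 0.999
```

Emit:
{"name": "step_arm", "arguments": {"increments": [0,-4,0,0,0,0,0,-8,0,0,0,0,0,-12,0,0,0,0,0,-16,0,0,0,0,0,-20,0,0,0,0]}}

```text
clock: 26.67
tcp_pos: [502.7, -343.6, 324.2]
ee_rot: [0.013, 1.564, -0.021]
ft_force: [0.8, 0.5, 0.7]
width: 1.0
```

Emit:
{"name": "step_arm", "arguments": {"increments": [0,0,0,0,0,0,0,0,0,0,0,0]}}

```text
clock: 26.83
tcp_pos: [502.3, -345.6, 324.0]
ee_rot: [0.015, 1.565, -0.023]
ft_force: [0.6, 0.9, 0.2]
width: 1.001
```

Run:
```python
from h import *
c=cam("wrist"); shot("wrist","w8.png",s=1.25); import pickle; pickle.dump(c,open("w8.pkl","wb")); print(c[4],pose()[0])
```

```text
[ 503.888 -270.585  448.789] [ 502.608 -344.078  324.321]
```

View pics/w8.png

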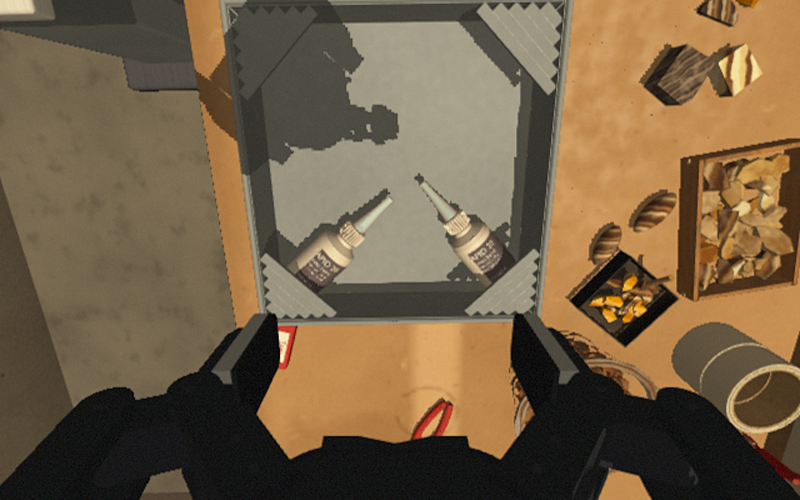

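Run:
```python
from h import *
import pickle
c=pickle.load(open("w8.pkl","rb"))
A=lambda u,v,z:pix2w(c,(u+.5)/1.25-.5,(v+.5)/1.25-.5,z)
P={}
for n,p in dict(t1=(420,180,27),c1=(455,222,27),s1l=(446,238,27),s1r=(475,216,27),t2=(391,198,27),c2=(352,235,27),b2a=(325,224,27),b2b=(356,262,27),g1=(497,292,70),bl=(262,322,70),br=(540,319,70),tl=(228,0,70),tr=(572,0,70)).items(): P[n]=A(*p); print(n,P[n])
for a,b in(("t1","c1"),("t2","c2")):
    d=P[a]-P[b]; print(np.linalg.norm(d),np.degrees(np.arctan2(d[1],d[0])), P[a]-d/np.linalg.norm(d)*144)
```

```text
t1 [ 531.521 -331.825   27.   ]
c1 [ 569.534 -378.695   27.   ]
s1l [ 559.913 -396.7     27.   ]
s1r [ 591.212 -372.543   27.   ]
t2 [ 500.256 -350.285   27.   ]
c2 [ 456.05 -390.42   27.  ]
b2a [ 427.258 -377.115   27.   ]
b2b [ 458.735 -422.176   27.   ]
g1 [ 608.017 -443.874   70.   ]
bl [ 359.932 -471.586   70.   ]
br [ 655.434 -476.493   70.   ]
tl [ 369.036 -171.114   70.   ]
tr [ 657.46  -178.019   70.   ]
60.34710366482422 129.04230871224965 [ 622.226 -443.667   27.   ]
59.7082281741997 42.23653009219433 [ 393.642 -447.081   27.   ]
```

Wrist view: only two bottles are present. The right one has its tip at (420,180) and cap at (455,222); the left one has its tip at (391,198) and cap at (352,235). The other two gusset corners are empty.

```bash
cat >> kin.py <<'E'
def check(wps,step=25,ast=.1):
    p,Q,s=pose(); q=np.array(s["joint_positions"]); 
    for P,T in wps:
        P=np.array(P,float); w=R.from_matrix(Q.T@T).as_rotvec(); n=int(np.ceil(max(np.linalg.norm(P-p)/step,np.linalg.norm(w)/ast,1))); mj=0;me=0
        for k in range(1,n+1):
            q2,e,a=ik(p+(P-p)*k/n,Q@R.from_rotvec(w*k/n).as_matrix(),q); mj=max(mj,abs(q2-q).max()); me=max(me,e,a*100); q=q2
        p,Q=P,T; print("chk",np.round(q,2),"maxdq %.2f err %.1f"%(mj,me))
E
cat > b1.py <<'E'
from kin import *
al=.5; L=lying(2.25,al); U=upright(2.25,al); b=np.array([np.cos(2.25),np.sin(2.25),0]); G=np.array([583.7,-397,31])
W=[(G+[0,0,150],L),(G,L),(G+45*b+[0,0,5],L),(G+45*b+[0,0,220],L),((480,200,260),L),((480,300,260),U),((470,352,230),U),((470,352,108),U)]
E
python3 - <<'E'
from b1 import *
check(W); plan(W[:2])
E
```

```text
chk [-0.66  0.19  1.6  -0.15  0.86 -1.27] maxdq 0.10 err 0.0
chk [-0.66  0.36  1.74 -0.21  0.57 -1.19] maxdq 0.05 err 0.0
chk [-0.64  0.27  1.84 -0.23  0.55 -1.15] maxdq 0.05 err 0.0
chk [-0.64  0.06  1.61 -0.14  0.99 -1.27] maxdq 0.05 err 0.0
chk [ 0.52  0.    1.65 -0.5   1.42 -0.1 ] maxdq 0.06 err 0.0
chk [ 0.02  0.4   1.43  0.86  1.98 -0.58] maxdq 0.10 err 0.0
chk [ 0.11  0.42  1.46  0.89  1.88 -0.57] maxdq 0.03 err 0.0
chk [ 0.11  0.56  1.54  0.85  1.74 -0.74] maxdq 0.04 err 0.0
[7.205, -2.518, 4.067, -0.344, -0.085, -0.236]
[8.021, -1.865, 2.641, -0.344, -0.085, -0.236]
-
[13.164, 7.191, 0.0, 0.0, 0.0, 0.0]
-
```

Emit:
{"name": "step_arm", "arguments": {"increments": [1.8,-0.6,1,-0.086,-0.02,-0.06,3.6,-1.2,2,-0.17,-0.04,-0.12,5.4,-1.9,3,-0.26,-0.06,-0.18,7.2,-2.5,4.1,-0.344,-0.085,-0.236,7.2,-2.5,4.1,-0.344,-0.085,-0.236]}}

```text
clock: 27.3
tcp_pos: [543.9, -367.9, 249.6]
ee_rot: [-0.442, 1.46, 0.066]
ft_force: [-0.4, -0.2, -1.5]
width: 0.999
```

Emit:
{"name": "step_arm", "arguments": {"increments": [2,-0.5,0.7,-0.086,-0.02,-0.06,4,-1,1.3,-0.17,-0.04,-0.12,6,-1.4,2,-0.26,-0.06,-0.18,8,-1.9,2.6,-0.344,-0.085,-0.236,8,-1.9,2.6,-0.344,-0.085,-0.236]}}

```text
clock: 27.72
tcp_pos: [583.5, -392.9, 174.9]
ee_rot: [-0.878, 1.308, 0.151]
ft_force: [-0.8, 0.1, -1.2]
width: 1.004
```

Emit:
{"name": "step_arm", "arguments": {"increments": [0,0,0,0,0,0,0,0,0,0,0,0]}}

```text
clock: 27.88
tcp_pos: [583.5, -392.4, 176.6]
ee_rot: [-0.874, 1.309, 0.15]
ft_force: [-0.5, -0.6, 1.1]
width: 1.0
```

Run:
```python
from b1 import *
print(pose()[0]); plan([(G+[0,0,50],L),(G,L)])
```

```text
[ 583.496 -392.387  176.612]
[8.597, 4.201, -0.269, 0.005, 0.002, -0.007]
-
[4.388, 2.397, 0.0, 0.0, 0.0, 0.0]
-
```

Emit:
{"name": "step_arm", "arguments": {"increments": [2.2,1.1,-0.2,0,0,0,4.4,2.2,-0.25,0,0,0,6.6,3.2,-0.27,0.005,0,-0.007,8.6,4.2,-0.27,0.005,0,-0.007,8.6,4.2,-0.27,0.005,0,-0.007]}}

```text
clock: 28.3
tcp_pos: [582.6, -396.2, 77.9]
ee_rot: [-0.868, 1.309, 0.143]
ft_force: [0.3, 0.5, -0.8]
width: 0.998
```

Emit:
{"name": "step_arm", "arguments": {"increments": [1.1,0.6,0,0,0,0,2.2,1.2,0,0,0,0,3.3,1.8,0,0,0,0,4,2.2,0,0,0,0,4,2.2,0,0,0,0]}}

```text
clock: 28.72
tcp_pos: [581.7, -395.4, 30.2]
ee_rot: [-0.867, 1.311, 0.145]
ft_force: [-0.7, 0.3, -0.0]
width: 0.999
```

Run:
```python
from b1 import *
print(pose()[0],pose()[2]["ft_force"]); err(G,L)
```

```text
[ 581.707 -395.389   30.213] [-0.666  0.35  -0.016]
to go cm/rad [0.049, -0.258, 0.055, -0.003, -0.0, -0.008]
```

Emit:
{"name": "step_arm", "arguments": {"increments": [0,0,0,0,0,0,0,0,0,0,0,0,0,0,0,0,0,0,0,0,0,0,0,0,0,0,0,0,0,0], "claw": 1, "grip_force": 60}}

```text
clock: 29.13
tcp_pos: [582.1, -395.7, 31.3]
ee_rot: [-0.867, 1.31, 0.144]
ft_force: [-1.4, 1.6, 5.0]
width: 0.509
```

Emit:
{"name": "step_arm", "arguments": {"increments": [0,0,0,0,0,0,0,0,0,0,0,0,0,0,0,0,0,0,0,0,0,0,0,0,0,0,0,0,0,0]}}

```text
clock: 29.55
tcp_pos: [582.1, -395.7, 31.4]
ee_rot: [-0.867, 1.31, 0.144]
ft_force: [-1.6, 0.6, 2.7]
width: 0.507
```

Run:
```python
from b1 import *
p,Q,s=pose(); print(p,s["ft_force"],s["width"]); print(Q)
b2=b; plan([(p+45*b+[0,0,4],Q),(p+50*b+[0,0,230],Q)])
```

```text
[ 582.108 -395.667   31.352] [-1.615  0.591  2.692] 0.5074143163069255
[[ 0.297 -0.551  0.78 ]
 [-0.369  0.687  0.626]
 [-0.881 -0.474  0.001]]
[-2.483, 3.774, -0.012, 0.0, 0.0, 0.0]
-
[-10.071, -5.13, 0.015, 0.0, 0.0, 0.0]
[-10.071, -5.13, 0.015, 0.0, 0.0, 0.0]
-
```

Emit:
{"name": "step_arm", "arguments": {"increments": [-0.5,0.75,0,0,0,0,-1,1.5,0,0,0,0,-1.5,2.3,0,0,0,0,-2,3,0,0,0,0,-2.5,3.8,0,0,0,0]}}

```text
clock: 29.97
tcp_pos: [553.1, -359.4, 35.5]
ee_rot: [-0.868, 1.31, 0.144]
ft_force: [0.0, 1.2, -1.0]
width: 0.507
```

Emit:
{"name": "step_arm", "arguments": {"increments": [-2,-1,0,0,0,0,-4,-2,0,0,0,0,-6.5,-3.3,0,0,0,0,-9,-4.6,0,0,0,0,-10,-5.1,0,0,0,0]}}

```text
clock: 30.38
tcp_pos: [552.0, -357.7, 152.3]
ee_rot: [-0.87, 1.307, 0.14]
ft_force: [0.2, -0.3, -0.5]
width: 0.509
```

Emit:
{"name": "step_arm", "arguments": {"increments": [-2.5,-1.3,0,0,0,0,-5,-2.6,0,0,0,0,-7.5,-3.8,0,0,0,0,-10,-5.1,0,0,0,0,-10,-5.1,0,0,0,0]}}

```text
clock: 30.8
tcp_pos: [550.8, -356.0, 270.7]
ee_rot: [-0.874, 1.302, 0.135]
ft_force: [0.6, -1.0, 0.1]
width: 0.507
```

Run:
```python
from b1 import *
p,Q,s=pose(); print(p,s["ft_force"],s["width"])
plan([((480,220,265),L),((480,300,265),U)],amax=.42)
```

```text
[ 550.76  -355.984  270.722] [ 0.568 -0.994  0.113] 0.5072100570723331
[-5.82, 10.874, 7.641, -0.001, 0.001, 0.001]
[-5.81, 10.874, 7.648, -0.001, 0.001, 0.001]
[-5.799, 10.875, 7.655, -0.001, 0.001, 0.001]
[-5.789, 10.876, 7.662, -0.001, 0.001, 0.001]
-
[-0.746, 1.366, 1.256, 0.0, -0.0, 0.393]
[-0.167, 1.547, 1.256, 0.0, -0.0, 0.393]
[0.438, 1.493, 1.256, 0.0, -0.0, 0.393]
[0.976, 1.212, 1.256, 0.0, -0.0, 0.393]
-
```

Emit:
{"name": "step_arm", "arguments": {"increments": [-1.2,2.2,1.5,0,0,0,-2.3,4.3,3.1,0,0,0,-3.5,6.5,4.6,0,0,0,-4.6,8.7,6.1,0,0,0,-5.8,10.9,7.6,0,0,0]}}

```text
clock: 31.22
tcp_pos: [531.7, -210.7, 267.7]
ee_rot: [-0.874, 1.302, 0.135]
ft_force: [0.9, -0.1, -1.4]
width: 0.51
```

Emit:
{"name": "step_arm", "arguments": {"increments": [-1.2,2.2,1.5,0,0,0,-2.3,4.3,3.1,0,0,0,-3.5,6.5,4.6,0,0,0,-4.6,8.7,6.1,0,0,0,-5.8,10.9,7.6,0,0,0]}}

```text
clock: 31.63
tcp_pos: [512.8, -65.5, 265.0]
ee_rot: [-0.874, 1.303, 0.135]
ft_force: [0.7, -0.2, -2.2]
width: 0.512
```

Emit:
{"name": "step_arm", "arguments": {"increments": [-1.2,2.2,1.5,0,0,0,-2.3,4.3,3.1,0,0,0,-3.5,6.5,4.6,0,0,0,-4.6,8.7,6.1,0,0,0,-5.8,10.9,7.6,0,0,0]}}

```text
clock: 32.05
tcp_pos: [493.9, 79.7, 262.3]
ee_rot: [-0.874, 1.303, 0.135]
ft_force: [0.3, -1.4, -1.2]
width: 0.508
```

Emit:
{"name": "step_arm", "arguments": {"increments": [-1.2,2.2,1.5,0,0,0,-2.3,4.3,3.1,0,0,0,-3.5,6.5,4.6,0,0,0,-4.6,8.7,6.1,0,0,0,-5.8,10.9,7.6,0,0,0]}}

```text
clock: 32.47
tcp_pos: [475.0, 224.9, 259.6]
ee_rot: [-0.875, 1.303, 0.135]
ft_force: [0.1, -0.1, -1.0]
width: 0.507
```

Run:
```python
from b1 import *
p,Q,s=pose(); print(p,s["ft_force"],s["width"],s["joint_positions"])
W=[((480,300,265),U)]; check(W); plan(W,amax=.42)
```

```text
[474.954 224.884 259.554] [ 0.061 -0.114 -0.992] 0.5066391152255063 [ 0.574  0.028  1.628 -0.507  1.444 -0.047]
chk [ 0.02  0.39  1.43  0.86  1.98 -0.58] maxdq 0.10 err 0.0
[-0.786, 1.147, 1.276, -0.0, 0.001, 0.394]
[-0.287, 1.361, 1.276, -0.0, 0.001, 0.394]
[0.257, 1.366, 1.276, -0.0, 0.001, 0.394]
[0.76, 1.163, 1.277, -0.0, 0.001, 0.394]
-
```

Emit:
{"name": "step_arm", "arguments": {"increments": [-0.2,0.3,0.3,0,0,0.08,-0.4,0.5,0.5,0,0,0.16,-0.6,0.8,0.8,0,0,0.24,-0.7,1,1,0,0,0.32,-0.8,1.1,1.3,0,0,0.394]}}

```text
clock: 32.88
tcp_pos: [476.2, 243.9, 260.7]
ee_rot: [-0.607, 1.465, 0.447]
ft_force: [-0.2, -0.0, -1.9]
width: 0.511
```

Emit:
{"name": "step_arm", "arguments": {"increments": [-0.1,0.3,0.3,0,0,0.08,-0.2,0.5,0.5,0,0,0.16,-0.2,0.8,0.8,0,0,0.24,-0.3,1,1,0,0,0.32,-0.3,1.4,1.3,0,0,0.394]}}

```text
clock: 33.3
tcp_pos: [477.4, 262.9, 261.8]
ee_rot: [-0.311, 1.589, 0.755]
ft_force: [-0.5, 0.0, -2.2]
width: 0.51
```

Emit:
{"name": "step_arm", "arguments": {"increments": [0,0.3,0.3,0,0,0.08,0.1,0.5,0.5,0,0,0.16,0.2,0.8,0.8,0,0,0.24,0.2,1,1,0,0,0.32,0.3,1.4,1.3,0,0,0.394]}}

```text
clock: 33.72
tcp_pos: [478.6, 281.9, 262.1]
ee_rot: [0.01, 1.672, 1.056]
ft_force: [-0.3, -0.2, -1.2]
width: 0.509
```

Emit:
{"name": "step_arm", "arguments": {"increments": [0.1,0.3,0.3,0,0,0.08,0.3,0.5,0.5,0,0,0.16,0.5,0.8,0.8,0,0,0.24,0.6,1,1,0,0,0.32,0.8,1.2,1.3,0,0,0.394]}}

```text
clock: 34.13
tcp_pos: [479.6, 301.2, 262.7]
ee_rot: [0.357, 1.71, 1.347]
ft_force: [0.1, 0.3, -1.0]
width: 0.506
```

Emit:
{"name": "step_arm", "arguments": {"increments": [0,0,0,0,0,0,0,0,0,0,0,0]}}

```text
clock: 34.3
tcp_pos: [479.5, 301.0, 261.0]
ee_rot: [0.358, 1.713, 1.344]
ft_force: [0.2, -0.0, -1.8]
width: 0.506
```

Run:
```python
from b1 import *
p,Q,s=pose(); print(p,s["ft_force"],s["width"]); print(Q)
plan([((470,350,190),U),((470,350,125),U)],amax=.42)
c=cam("top"); shot("top","t2.png"); im=cv2.imread("pics/raw_t2.png");
```

```text
[479.481 300.982 261.027] [ 0.152 -0.005 -1.766] 0.5060059697377497
[[-0.552 -0.289  0.782]
 [ 0.691  0.367  0.623]
 [-0.467  0.884 -0.003]]
[7.227, -4.209, 2.332, -0.005, 0.004, -0.014]
-
[3.116, -5.704, 0.0, 0.0, 0.0, 0.0]
-
```

Emit:
{"name": "step_arm", "arguments": {"increments": [1.8,-1,0.6,0,0,0,3.6,-2,1.2,0,0,0,5.4,-3.1,1.8,0,0,0,7.2,-4.2,2.3,-0.005,0.004,-0.007,7.2,-4.2,2.3,-0.005,0.004,-0.007]}}

```text
clock: 34.77
tcp_pos: [468.5, 351.1, 188.9]
ee_rot: [0.341, 1.714, 1.344]
ft_force: [0.3, 0.1, -1.7]
width: 0.509
```

Emit:
{"name": "step_arm", "arguments": {"increments": [0.8,-1.4,0,0,0,0,1.6,-2.8,0,0,0,0,2.4,-4.3,0,0,0,0,3,-5.5,0,0,0,0,3,-5.5,0,0,0,0]}}

```text
clock: 35.18
tcp_pos: [467.8, 350.6, 123.1]
ee_rot: [0.344, 1.718, 1.342]
ft_force: [-0.0, 0.7, -1.6]
width: 0.507
```

Run:
```python
from b1 import *
p,Q,s=pose(); print(p,s["ft_force"],s["width"]); print(Q[2])
plan([((470,350,109),Q)])
```

```text
[467.791 350.64  123.122] [-0.024  0.7   -1.619] 0.5068675091964676
[-0.475  0.88  -0.004]
[0.505, -1.332, 0.137, 0.0, 0.0, 0.0]
-
```

Emit:
{"name": "step_arm", "arguments": {"increments": [0.2,-0.35,0,0,0,0,0.4,-0.7,0,0,0,0,0.55,-1.05,0,0,0,0,0.62,-1.15,0,0,0,0,0.62,-1.15,0,0,0,0]}}

```text
clock: 35.6
tcp_pos: [468.0, 350.6, 111.3]
ee_rot: [0.344, 1.716, 1.344]
ft_force: [-0.7, -1.7, 8.7]
width: 0.509
```

Emit:
{"name": "step_arm", "arguments": {"increments": [0.05,-0.09,0,0,0,0,0.1,-0.18,0,0,0,0,0.1,-0.18,0,0,0,0]}}

```text
clock: 35.85
tcp_pos: [468.3, 350.8, 111.1]
ee_rot: [0.344, 1.714, 1.347]
ft_force: [-0.9, -3.5, 17.3]
width: 0.511
```

Emit:
{"name": "step_arm", "arguments": {"increments": [0.05,-0.09,0,0,0,0,0.1,-0.18,0,0,0,0,0.1,-0.18,0,0,0,0]}}

```text
clock: 36.1
tcp_pos: [468.6, 351.0, 111.2]
ee_rot: [0.345, 1.712, 1.35]
ft_force: [-0.7, -3.4, 17.6]
width: 0.51
```

Emit:
{"name": "step_arm", "arguments": {"increments": [-0.05,0.09,0,0,0,0,-0.05,0.09,0,0,0,0,-0.05,0.09,0,0,0,0]}}

```text
clock: 36.35
tcp_pos: [468.7, 350.9, 112.3]
ee_rot: [0.344, 1.711, 1.349]
ft_force: [0.3, -0.9, -2.5]
width: 0.509
```

Emit:
{"name": "step_arm", "arguments": {"increments": [0,0,0,0,0,0,0,0,0,0,0,0,0,0,0,0,0,0,0,0,0,0,0,0,0,0,0,0,0,0], "claw": 0}}

```text
clock: 36.77
tcp_pos: [468.7, 350.9, 112.3]
ee_rot: [0.344, 1.711, 1.349]
ft_force: [-0.1, 0.3, -0.8]
width: 1.001
```

Emit:
{"name": "step_arm", "arguments": {"increments": [-2,0,0,0,0,0,-4,0,0,0,0,0,-6,0,0,0,0,0,-9,0,0,0,0,0,-12,0,0,0,0,0]}}

```text
clock: 37.18
tcp_pos: [535.5, 268.1, 169.4]
ee_rot: [0.344, 1.712, 1.35]
ft_force: [0.6, 0.4, 0.2]
width: 1.0
```

```bash
cat > b2.py <<'E'
from kin import *
al=.5; B=.745; L=lying(B,al); b=np.array([np.cos(B),np.sin(B),0]); G=np.array([434.6,-408.9,31])
L2=lying(2.25,al); U=upright(2.25,al)
E
python3 - <<'E'
from b2 import *
p,Q,s=pose(); print(p,s["ft_force"],s["width"])
c=cam("wrist"); import pickle; pickle.dump(c,open("w9.pkl","wb")); shot("wrist","w9.png",s=1.25)
W=[((540,200,300),L2),((470,-330,260),L),(G+[0,0,150],L),(G,L),(G+45*b+[0,0,5],L),(G+50*b+[0,0,230],L),((540,-100,270),L2),((560,240,270),L2),((560,300,270),U),((560,350,200),U),((560,350,111),U)]
check(W); plan(W[:4],amax=.42)
E
```

```text
[535.522 268.076 169.416] [0.573 0.413 0.227] 0.9997393081988821
chk [ 0.47  0.09  1.48 -0.49  1.47 -0.19] maxdq 0.10 err 0.0
chk [-0.51  0.26  1.36 -0.48  1.68  0.31] maxdq 0.05 err 0.0
chk [-0.64  0.31  1.47 -0.49  1.48  0.26] maxdq 0.04 err 0.0
chk [-0.64  0.45  1.6  -0.52  1.24  0.39] maxdq 0.04 err 0.0
chk [-0.57  0.47  1.56 -0.5   1.29  0.44] maxdq 0.04 err 0.0
chk [-0.57  0.3   1.31 -0.48  1.66  0.25] maxdq 0.04 err 0.0
chk [-0.14 -0.11  1.74 -0.36  1.16 -0.73] maxdq 0.08 err 0.0
chk [ 0.51  0.18  1.44 -0.5   1.45 -0.12] maxdq 0.06 err 0.0
chk [ 0.02  0.55  1.19  0.89  2.04 -0.51] maxdq 0.10 err 0.0
chk [ 0.09  0.62  1.23  0.89  1.92 -0.56] maxdq 0.03 err 0.0
chk [ 0.09  0.71  1.28  0.85  1.82 -0.67] maxdq 0.03 err 0.0
[-2.643, 2.216, -0.981, 0.001, 0.001, -0.394]
[-3.29, 1.031, -0.986, 0.001, 0.001, -0.394]
[-3.432, -0.312, -0.99, 0.001, 0.001, -0.394]
[-3.048, -1.606, -0.994, 0.001, 0.001, -0.394]
-
[5.293, -7.603, -9.685, 0.33, 0.18, 0.0]
[6.69, -10.161, -5.623, 0.33, 0.18, 0.0]
[7.274, -11.23, -0.775, 0.33, 0.18, 0.0]
[6.963, -10.661, 4.182, 0.33, 0.18, 0.0]
-
[10.745, -3.191, 3.4, 0.0, 0.0, 0.0]
-
[13.164, 7.191, -0.0, 0.0, 0.0, 0.0]
-
```

View pics/w9.png

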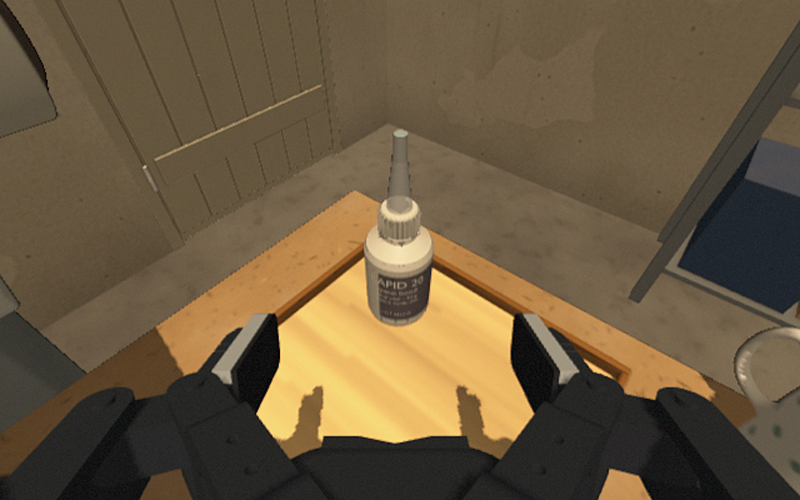

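Bottle 1 stands upright on the deck at (399,320), inside the rail. Now back for bottle 2.

Emit:
{"name": "step_arm", "arguments": {"increments": [-0.7,0.5,-0.2,0,0,-0.08,-1.4,1,-0.4,0,0,-0.16,-2,1.4,-0.6,0,0,-0.24,-2.6,2.2,-1,0,0,-0.32,-2.6,2.2,-1,0,0,-0.394]}}

```text
clock: 37.65
tcp_pos: [539.4, 248.0, 205.6]
ee_rot: [-0.001, 1.666, 1.053]
ft_force: [1.2, -0.4, 0.7]
width: 0.997
```

Emit:
{"name": "step_arm", "arguments": {"increments": [-0.7,0.3,-0.2,0,0,-0.08,-1.4,0.5,-0.4,0,0,-0.16,-2,0.8,-0.6,0,0,-0.24,-2.6,1,-1,0,0,-0.32,-3.3,1,-1,0,0,-0.394]}}

```text
clock: 38.07
tcp_pos: [539.2, 231.4, 238.6]
ee_rot: [-0.321, 1.58, 0.75]
ft_force: [0.2, 0.2, 0.7]
width: 1.0
```

Emit:
{"name": "step_arm", "arguments": {"increments": [-0.7,0,-0.2,0,0,-0.08,-1.4,-0.1,-0.4,0,0,-0.16,-2,-0.2,-0.6,0,0,-0.24,-2.6,-0.3,-1,0,0,-0.32,-3.4,-0.3,-1,0,0,-0.394]}}

```text
clock: 38.48
tcp_pos: [538.6, 215.2, 270.9]
ee_rot: [-0.614, 1.454, 0.441]
ft_force: [0.0, 0.7, -0.7]
width: 0.998
```

Emit:
{"name": "step_arm", "arguments": {"increments": [-0.7,-0.3,-0.2,0,0,-0.08,-1.4,-0.7,-0.4,0,0,-0.16,-2,-1,-0.6,0,0,-0.24,-2.6,-1.3,-1,0,0,-0.32,-3,-1.6,-1,0,0,-0.394]}}

```text
clock: 38.9
tcp_pos: [538.0, 199.1, 303.7]
ee_rot: [-0.88, 1.29, 0.129]
ft_force: [-0.5, -0.4, -0.2]
width: 0.999
```

Run:
```python
from b2 import *
p,Q,s=pose(); print(p,s["joint_positions"])
W=[((470,-330,260),L)]; check(W); plan(W,amax=.42)
```

```text
[538.038 199.056 303.67 ] [ 0.476  0.077  1.492 -0.506  1.463 -0.174]
chk [-0.51  0.26  1.36 -0.48  1.68  0.31] maxdq 0.05 err 0.0
[5.413, -7.522, -9.651, 0.328, 0.185, 0.001]
[6.829, -10.058, -5.588, 0.328, 0.185, 0.001]
[7.407, -11.118, -0.742, 0.328, 0.185, 0.001]
[7.067, -10.553, 4.208, 0.328, 0.185, 0.001]
-
```

Emit:
{"name": "step_arm", "arguments": {"increments": [1.1,-1.5,-1.9,0.066,0.037,0,2.2,-3,-3.9,0.13,0.074,0,3.3,-4.5,-5.8,0.2,0.11,0,4.3,-6,-7.7,0.26,0.148,0,5.4,-7.5,-9.7,0.328,0.185,0]}}

```text
clock: 39.32
tcp_pos: [520.0, 65.8, 292.7]
ee_rot: [-0.618, 1.435, -0.167]
ft_force: [0.8, -0.4, -0.7]
width: 1.0
```

Emit:
{"name": "step_arm", "arguments": {"increments": [1.4,-2,-1.1,0.066,0.037,0,2.7,-4,-2.2,0.13,0.074,0,4.1,-6,-3.4,0.2,0.11,0,5.5,-8,-4.5,0.26,0.148,0,6.8,-10.1,-5.6,0.328,0.185,0]}}

```text
clock: 39.73
tcp_pos: [502.0, -67.7, 282.2]
ee_rot: [-0.336, 1.544, -0.462]
ft_force: [-0.0, -0.3, 0.1]
width: 0.997
```

Emit:
{"name": "step_arm", "arguments": {"increments": [1.5,-2.2,-0.1,0.066,0.037,0,3,-4.4,-0.3,0.13,0.074,0,4.4,-6.7,-0.4,0.2,0.11,0,5.9,-8.9,-0.6,0.26,0.148,0,7.4,-11.1,-0.7,0.328,0.185,0]}}

```text
clock: 40.15
tcp_pos: [484.2, -200.8, 271.4]
ee_rot: [-0.037, 1.614, -0.753]
ft_force: [0.8, 0.6, -0.6]
width: 1.0
```

Emit:
{"name": "step_arm", "arguments": {"increments": [1.4,-2.1,0.8,0.066,0.037,0,2.8,-4.2,1.7,0.13,0.074,0,4.2,-6.3,2.5,0.2,0.11,0,5.7,-8.4,3.4,0.26,0.148,0,7.1,-10.6,4.2,0.328,0.185,0]}}

```text
clock: 40.57
tcp_pos: [465.2, -334.6, 260.4]
ee_rot: [0.279, 1.645, -1.04]
ft_force: [0.3, 0.5, 0.0]
width: 1.001
```

Run:
```python
from b2 import *
p,Q,s=pose(); print(p)
plan([(G+[0,0,130],L),(G+[0,0,50],L),(G,L)])
```

```text
[ 465.185 -334.556  260.441]
[12.212, -1.551, 3.461, -0.013, -0.004, 0.003]
-
[7.021, 3.835, -0.0, 0.0, 0.0, 0.0]
-
[4.388, 2.397, -0.0, 0.0, 0.0, 0.0]
-
```

Emit:
{"name": "step_arm", "arguments": {"increments": [3,-0.4,0.9,0,0,0,6,-0.8,1.7,0,0,0,9,-1.2,2.6,0,0,0,12.2,-1.6,3.5,-0.013,-0.004,0.003,12.2,-1.6,3.5,-0.013,-0.004,0.003]}}

```text
clock: 40.98
tcp_pos: [431.8, -410.8, 156.1]
ee_rot: [0.272, 1.654, -1.026]
ft_force: [-0.3, 1.2, -1.5]
width: 1.0
```

Emit:
{"name": "step_arm", "arguments": {"increments": [1.8,1,0,0,0,0,3.6,2,0,0,0,0,5.4,2.9,0,0,0,0,7,3.8,0,0,0,0,7,3.8,0,0,0,0]}}

```text
clock: 41.4
tcp_pos: [430.4, -409.3, 73.5]
ee_rot: [0.273, 1.658, -1.024]
ft_force: [0.2, 0.4, -0.5]
width: 0.997
```

Run:
```python
from b2 import *
p,Q,s=pose(); print(p)
plan([(G,L)])
```

```text
[ 430.355 -409.283   73.532]
[3.565, 2.338, 0.308, 0.004, -0.011, 0.001]
-
```

Emit:
{"name": "step_arm", "arguments": {"increments": [0.9,0.6,0.2,0,0,0,1.8,1.2,0.3,0,0,0,2.7,1.8,0.3,0,0,0,3.4,2.2,0.3,0.004,-0.011,0,3.4,2.2,0.3,0.004,-0.011,0]}}

```text
clock: 41.82
tcp_pos: [433.7, -408.5, 31.3]
ee_rot: [0.269, 1.648, -1.027]
ft_force: [-1.2, 0.3, 0.1]
width: 0.998
```

Emit:
{"name": "step_arm", "arguments": {"increments": [0,0,0,0,0,0,0,0,0,0,0,0,0,0,0,0,0,0,0,0,0,0,0,0,0,0,0,0,0,0], "claw": 1, "grip_force": 60}}

```text
clock: 42.23
tcp_pos: [434.0, -408.7, 32.1]
ee_rot: [0.269, 1.647, -1.027]
ft_force: [-0.3, 3.1, 5.6]
width: 0.511
```

Emit:
{"name": "step_arm", "arguments": {"increments": [0,0,0,0,0,0,0,0,0,0,0,0,0,0,0,0,0,0,0,0,0,0,0,0,0,0,0,0,0,0]}}

```text
clock: 42.65
tcp_pos: [434.0, -408.8, 32.2]
ee_rot: [0.269, 1.647, -1.027]
ft_force: [0.2, 0.1, 1.4]
width: 0.512
```

Run:
```python
from b2 import *
p,Q,s=pose(); print(p,s["ft_force"],s["width"],"lean",np.arcsin(-Q[2,1]))
plan([(p+45*b+[0,0,4],Q),(p+50*b+[0,0,235],Q)])
```

```text
[ 434.049 -408.751   32.166] [0.197 0.136 1.443] 0.5122093832718347 lean 0.5011786076854409
[-2.513, 3.754, 0.002, 0.0, 0.0, 0.0]
-
[-10.25, -5.33, 0.001, 0.0, 0.0, 0.0]
[-10.25, -5.33, 0.001, 0.0, 0.0, 0.0]
-
```

Emit:
{"name": "step_arm", "arguments": {"increments": [-0.5,0.75,0,0,0,0,-1,1.5,0,0,0,0,-1.5,2.3,0,0,0,0,-2,3,0,0,0,0,-2.5,3.8,0,0,0,0]}}

```text
clock: 43.07
tcp_pos: [468.3, -377.1, 35.9]
ee_rot: [0.269, 1.647, -1.027]
ft_force: [-0.3, 0.4, -1.1]
width: 0.513
```

Emit:
{"name": "step_arm", "arguments": {"increments": [-2,-1,0,0,0,0,-4,-2,0,0,0,0,-6.5,-3.3,0,0,0,0,-9,-4.6,0,0,0,0,-10.3,-5.3,0,0,0,0]}}

```text
clock: 43.48
tcp_pos: [471.7, -374.9, 155.1]
ee_rot: [0.268, 1.643, -1.027]
ft_force: [-0.6, 0.5, -0.6]
width: 0.515
```

Emit:
{"name": "step_arm", "arguments": {"increments": [-2.5,-1.3,0,0,0,0,-5,-2.6,0,0,0,0,-7.5,-3.8,0,0,0,0,-10.3,-5.3,0,0,0,0,-10.3,-5.3,0,0,0,0]}}

```text
clock: 43.9
tcp_pos: [474.8, -372.8, 276.8]
ee_rot: [0.268, 1.635, -1.029]
ft_force: [0.5, -0.5, 0.1]
width: 0.513
```

Run:
```python
from b2 import *
p,Q,s=pose(); print(p,s["ft_force"],s["width"])
W=[((540,-100,275),L2),((560,235,275),L2)]; check(W); plan(W,amax=.42)
```

```text
[ 474.812 -372.849  276.797] [ 0.463 -0.468  0.085] 0.5132801897961854
chk [-0.14 -0.11  1.73 -0.36  1.17 -0.74] maxdq 0.08 err 0.0
chk [ 0.51  0.17  1.44 -0.5   1.45 -0.13] maxdq 0.05 err 0.0
[-2.788, 5.121, -3.898, -0.331, -0.178, 0.002]
[-3.263, 6.028, -1.486, -0.331, -0.178, 0.002]
[-3.283, 6.093, 1.133, -0.331, -0.178, 0.002]
[-2.847, 5.307, 3.594, -0.331, -0.178, 0.002]
-
[-5.947, 10.886, 11.3, 0.0, 0.0, 0.0]
[-5.947, 10.886, 11.3, 0.0, 0.0, 0.0]
-
```

Emit:
{"name": "step_arm", "arguments": {"increments": [-0.6,1,-0.8,-0.066,-0.036,0,-1.1,2,-1.6,-0.13,-0.071,0,-1.7,3,-2.3,-0.2,-0.107,0,-2.2,4.1,-3.1,-0.265,-0.142,0,-2.8,5.1,-3.9,-0.331,-0.178,0]}}

```text
clock: 44.32
tcp_pos: [491.4, -303.6, 275.6]
ee_rot: [-0.047, 1.612, -0.74]
ft_force: [0.3, 0.1, -0.8]
width: 0.516
```

Emit:
{"name": "step_arm", "arguments": {"increments": [-0.6,1.2,-0.3,-0.066,-0.036,0,-1.3,2.4,-0.6,-0.13,-0.071,0,-2,3.6,-0.9,-0.2,-0.107,0,-2.6,4.8,-1.2,-0.265,-0.142,0,-3.3,6,-1.5,-0.331,-0.178,0]}}

```text
clock: 44.73
tcp_pos: [507.5, -234.2, 274.8]
ee_rot: [-0.346, 1.547, -0.446]
ft_force: [-0.6, 0.7, -1.3]
width: 0.511
```

Emit:
{"name": "step_arm", "arguments": {"increments": [-0.6,1.2,0.2,-0.066,-0.036,0,-1.3,2.4,0.4,-0.13,-0.071,0,-2,3.6,0.7,-0.2,-0.107,0,-2.6,4.8,0.9,-0.265,-0.142,0,-3.3,6.1,1.1,-0.331,-0.178,0]}}

```text
clock: 45.15
tcp_pos: [523.2, -164.6, 273.6]
ee_rot: [-0.627, 1.444, -0.148]
ft_force: [-0.2, -1.0, -1.5]
width: 0.519
```

Emit:
{"name": "step_arm", "arguments": {"increments": [-0.6,1,0.7,-0.066,-0.036,0,-1.1,2.1,1.4,-0.13,-0.071,0,-1.7,3.2,2.2,-0.2,-0.107,0,-2.3,4.2,2.9,-0.265,-0.142,0,-2.8,5.3,3.6,-0.331,-0.178,0]}}

```text
clock: 45.57
tcp_pos: [539.0, -95.3, 272.1]
ee_rot: [-0.89, 1.304, 0.151]
ft_force: [0.2, 0.5, -1.5]
width: 0.52
```

Emit:
{"name": "step_arm", "arguments": {"increments": [-1.2,2.2,2.3,0,0,0,-2.4,4.4,4.5,0,0,0,-3.6,6.5,6.8,0,0,0,-4.8,8.7,9,0,0,0,-5.9,10.9,11.3,0,0,0]}}

```text
clock: 45.98
tcp_pos: [546.0, 74.3, 270.5]
ee_rot: [-0.89, 1.304, 0.151]
ft_force: [1.5, -0.4, -0.4]
width: 0.514
```

Run:
```python
from b2 import *
p,Q,s=pose(); print(p,s["ft_force"],s["width"])
W=[((560,235,275),L2),((560,300,275),upright(2.25,.501))]; check(W); plan(W,amax=.42)
```

```text
[546.014  74.288 270.472] [ 1.473 -0.365 -0.367] 0.5141091115745048
chk [ 0.51  0.17  1.44 -0.5   1.45 -0.13] maxdq 0.04 err 0.0
chk [ 0.02  0.54  1.19  0.89  2.04 -0.5 ] maxdq 0.10 err 0.0
[-5.961, 9.784, 11.366, 0.017, 0.003, 0.002]
-
[-0.606, 1.11, 1.021, 0.0, -0.0, 0.392]
[-0.136, 1.257, 1.021, 0.0, -0.0, 0.392]
[0.355, 1.213, 1.021, 0.0, -0.0, 0.392]
[0.792, 0.985, 1.021, 0.0, -0.0, 0.392]
-
```

Emit:
{"name": "step_arm", "arguments": {"increments": [-1.2,2,2.3,0,0,0,-2.4,4,4.5,0,0,0,-3.6,6,6.8,0.01,0,0,-4.8,8,9,0.017,0.003,0,-6,9.8,11.4,0.017,0.003,0.002]}}

```text
clock: 46.4
tcp_pos: [559.4, 237.7, 274.5]
ee_rot: [-0.875, 1.308, 0.141]
ft_force: [0.6, 0.1, -0.5]
width: 0.51
```

Emit:
{"name": "step_arm", "arguments": {"increments": [-0.1,0.2,0.2,0,0,0.08,-0.2,0.4,0.4,0,0,0.16,-0.4,0.7,0.6,0,0,0.24,-0.5,0.9,0.8,0,0,0.32,-0.6,1.1,1,0,0,0.392]}}

```text
clock: 46.82
tcp_pos: [559.3, 254.6, 274.3]
ee_rot: [-0.607, 1.469, 0.451]
ft_force: [0.1, 0.3, -2.0]
width: 0.513
```

Emit:
{"name": "step_arm", "arguments": {"increments": [0,0.2,0.2,0,0,0.08,0,0.5,0.4,0,0,0.16,-0.1,0.7,0.6,0,0,0.24,-0.1,1,0.8,0,0,0.32,-0.1,1.3,1,0,0,0.392]}}

```text
clock: 47.23
tcp_pos: [559.0, 271.4, 273.6]
ee_rot: [-0.312, 1.593, 0.758]
ft_force: [0.6, -0.6, -2.1]
width: 0.513
```

Emit:
{"name": "step_arm", "arguments": {"increments": [0,0.2,0.2,0,0,0.08,0.1,0.5,0.4,0,0,0.16,0.2,0.7,0.6,0,0,0.24,0.3,1,0.8,0,0,0.32,0.4,1.2,1,0,0,0.392]}}

```text
clock: 47.65
tcp_pos: [558.9, 287.8, 272.7]
ee_rot: [0.008, 1.677, 1.058]
ft_force: [0.1, -0.2, -2.3]
width: 0.515
```

Emit:
{"name": "step_arm", "arguments": {"increments": [0.1,0.2,0.2,0,0,0.08,0.3,0.4,0.4,0,0,0.16,0.5,0.6,0.6,0,0,0.24,0.6,0.8,0.8,0,0,0.32,0.8,1,1,0,0,0.392]}}

```text
clock: 48.07
tcp_pos: [558.9, 304.1, 272.1]
ee_rot: [0.354, 1.716, 1.348]
ft_force: [-0.3, 0.7, -2.0]
width: 0.514
```

Run:
```python
from b2 import *
p,Q,s=pose(); print(p,s["ft_force"],s["width"])
U=upright(2.25,.501); plan([((560,350,190),U),((560,350,124),U)],amax=.42)
```

```text
[558.921 304.124 272.081] [-0.271  0.74  -2.049] 0.5140692665375417
[6.926, -5.616, 2.987, -0.003, -0.001, -0.015]
-
[3.17, -5.789, 0.0, 0.0, 0.0, 0.0]
-
```

Emit:
{"name": "step_arm", "arguments": {"increments": [1.7,-1.4,0.7,0,0,0,3.4,-2.8,1.5,0,0,-0.005,5.1,-4.2,2.2,0,0,-0.01,6.9,-5.6,3,-0.003,0,-0.015,6.9,-5.6,3,-0.003,0,-0.015]}}

```text
clock: 48.48
tcp_pos: [558.8, 351.8, 185.6]
ee_rot: [0.341, 1.72, 1.339]
ft_force: [-1.0, -0.5, -2.3]
width: 0.513
```

Emit:
{"name": "step_arm", "arguments": {"increments": [0.8,-1.4,0,0,0,0,1.6,-2.8,0,0,0,0,2.4,-4.3,0,0,0,0,3,-5.6,0,0,0,0,3,-5.6,0,0,0,0]}}

```text
clock: 48.9
tcp_pos: [558.2, 350.6, 118.6]
ee_rot: [0.344, 1.723, 1.338]
ft_force: [-0.1, -0.3, -1.7]
width: 0.51
```

Run:
```python
from b2 import *
p,Q,s=pose(); print(p,s["ft_force"],s["width"],Q[2])
U=upright(2.25,.501); plan([((560,350,115),U)],amax=.42)
```

```text
[558.161 350.587 118.566] [-0.146 -0.268 -1.749] 0.5103949598819778 [-0.477  0.879 -0.01 ]
[0.028, -0.389, 0.11, -0.008, -0.006, -0.004]
-
```

Emit:
{"name": "step_arm", "arguments": {"increments": [0.1,-0.18,0,-0.008,-0.006,0,0.2,-0.36,0,-0.008,-0.006,0,0.3,-0.53,0,-0.008,-0.006,0,0.3,-0.53,0,-0.008,-0.006,0]}}

```text
clock: 49.23
tcp_pos: [558.2, 350.6, 112.7]
ee_rot: [0.342, 1.712, 1.342]
ft_force: [-0.1, -0.2, -0.8]
width: 0.514
```

Emit:
{"name": "step_arm", "arguments": {"increments": [0.05,-0.09,0,0,0,0,0.1,-0.18,0,0,0,0,0.1,-0.18,0,0,0,0]}}

```text
clock: 49.48
tcp_pos: [558.2, 350.6, 110.8]
ee_rot: [0.342, 1.712, 1.342]
ft_force: [-0.3, 0.6, -1.6]
width: 0.513
```

Emit:
{"name": "step_arm", "arguments": {"increments": [0.05,-0.09,0,0,0,0,0.1,-0.18,0,0,0,0,0.1,-0.18,0,0,0,0]}}

```text
clock: 49.73
tcp_pos: [558.1, 350.6, 108.5]
ee_rot: [0.342, 1.712, 1.342]
ft_force: [-0.3, -0.2, -1.3]
width: 0.515
```

Emit:
{"name": "step_arm", "arguments": {"increments": [0.05,-0.09,0,0,0,0,0.1,-0.18,0,0,0,0,0.1,-0.18,0,0,0,0]}}

```text
clock: 49.98
tcp_pos: [558.1, 350.6, 106.2]
ee_rot: [0.342, 1.713, 1.342]
ft_force: [1.3, 0.5, -0.9]
width: 0.515
```

Emit:
{"name": "step_arm", "arguments": {"increments": [0.04,-0.07,0,0,0,0,0.07,-0.13,0,0,0,0,0.07,-0.13,0,0,0,0]}}

```text
clock: 50.23
tcp_pos: [558.0, 350.6, 104.5]
ee_rot: [0.343, 1.713, 1.342]
ft_force: [-0.6, -0.0, -1.5]
width: 0.514
```

Emit:
{"name": "step_arm", "arguments": {"increments": [0.04,-0.07,0,0,0,0,0.07,-0.13,0,0,0,0,0.07,-0.13,0,0,0,0]}}

```text
clock: 50.48
tcp_pos: [558.0, 350.6, 102.9]
ee_rot: [0.343, 1.713, 1.342]
ft_force: [-0.0, 0.1, -1.3]
width: 0.511
```

Emit:
{"name": "step_arm", "arguments": {"increments": [0.04,-0.07,0,0,0,0,0.07,-0.13,0,0,0,0,0.07,-0.13,0,0,0,0]}}

```text
clock: 50.73
tcp_pos: [557.9, 350.7, 102.0]
ee_rot: [0.343, 1.712, 1.343]
ft_force: [-1.0, -1.0, 3.7]
width: 0.515
```

Emit:
{"name": "step_arm", "arguments": {"increments": [0.02,-0.04,0,0,0,0,0.02,-0.04,0,0,0,0]}}

```text
clock: 50.9
tcp_pos: [557.9, 350.7, 101.9]
ee_rot: [0.343, 1.712, 1.344]
ft_force: [-1.0, -1.4, 5.7]
width: 0.512
```

Emit:
{"name": "step_arm", "arguments": {"increments": [0,0,0,0,0,0,0,0,0,0,0,0,0,0,0,0,0,0,0,0,0,0,0,0,0,0,0,0,0,0], "claw": 0}}

```text
clock: 51.32
tcp_pos: [558.0, 350.7, 101.8]
ee_rot: [0.343, 1.712, 1.344]
ft_force: [-0.0, 0.1, -0.8]
width: 1.0
```

Emit:
{"name": "step_arm", "arguments": {"increments": [-2,0,0,0,0,0,-4,0,0,0,0,0,-6,0,0,0,0,0,-9,0,0,0,0,0,-12,0,0,0,0,0]}}

```text
clock: 51.73
tcp_pos: [624.4, 268.0, 159.3]
ee_rot: [0.343, 1.713, 1.344]
ft_force: [0.6, 0.3, 0.7]
width: 1.002
```

Run:
```python
from b2 import *
p,Q,s=pose(); print(p,s["ft_force"],s["width"])
W=[((660,215,300),L2),((610,-60,300),down(0.9)),((650,-20,220),down(.5))]
check(W); plan(W,amax=.42)
# block mask from the earlier top picture and wrist w7
import pickle
for f,cm,z in(("t2",cam("top"),24),("top1",cam("top"),24)):
    im=cv2.imread(f"pics/raw_{f}.png"); g=im.astype(int)
    x0,y0,x1,y1=275,145,322,178
    m=((g.max(2)<75)).astype(np.uint8); m[:y0]=0;m[y1:]=0;m[:,:x0]=0;m[:,x1:]=0
    n,lab,st,ce=cv2.connectedComponentsWithStats(m)
    for i in range(1,n):
        if st[i,4]>60:
            pts=np.argwhere(lab==i)[:,::-1].astype(np.float32); r=cv2.minAreaRect(pts); print(f,st[i],r,pix2w(cm,*r[0],z))
```

```text
[624.449 267.952 159.345] [0.56  0.258 0.668] 1.0020767845823844
chk [ 0.41  0.32  1.21 -0.48  1.48 -0.26] maxdq 0.10 err 0.0
chk [-0.22  0.22  1.26 -0.    1.66  0.45] maxdq 0.05 err 0.0
chk [-0.15  0.32  1.29  0.    1.53  0.92] maxdq 0.10 err 0.0
[-3.069, 2.338, -0.142, 0.0, -0.0, -0.394]
[-3.731, 0.981, -0.142, 0.0, -0.0, -0.394]
[-3.822, -0.526, -0.141, 0.0, -0.0, -0.394]
[-3.328, -1.952, -0.141, 0.0, -0.0, -0.394]
-
[2.188, -4.005, -5.291, 0.33, 0.084, 0.105]
[2.046, -5.696, -3.493, 0.33, 0.084, 0.105]
[1.591, -6.684, -1.274, 0.33, 0.084, 0.105]
[0.879, -6.846, 1.088, 0.33, 0.084, 0.105]
-
[8.0, 5.62, 0.647, 0.4, 0.0, 0.0]
-
top1 [287 159  20  13  70] ((296.5, 165.0), (12.0, 19.0), 90.0) [671.137  -3.344  24.   ]
```

Emit:
{"name": "step_arm", "arguments": {"increments": [-0.8,0.5,0,0,0,-0.08,-1.6,1,0,0,0,-0.16,-2.3,1.6,0,0,0,-0.24,-3,2.3,0,0,0,-0.32,-3.1,2.3,0,0,0,-0.394]}}

```text
clock: 52.15
tcp_pos: [635.6, 254.8, 196.5]
ee_rot: [-0.003, 1.67, 1.05]
ft_force: [0.1, -0.1, 0.6]
width: 1.002
```

Emit:
{"name": "step_arm", "arguments": {"increments": [-0.8,0.2,0,0,0,-0.08,-1.6,0.4,0,0,0,-0.16,-2.3,0.6,0,0,0,-0.24,-3,0.8,0,0,0,-0.32,-3.7,1,0,0,0,-0.394]}}

```text
clock: 52.57
tcp_pos: [645.3, 242.6, 232.6]
ee_rot: [-0.323, 1.585, 0.747]
ft_force: [0.5, 0.4, -0.3]
width: 0.998
```

Emit:
{"name": "step_arm", "arguments": {"increments": [-0.8,-0.1,0,0,0,-0.08,-1.6,-0.2,0,0,0,-0.16,-2.3,-0.3,0,0,0,-0.24,-3,-0.4,0,0,0,-0.32,-3.8,-0.5,0,0,0,-0.394]}}

```text
clock: 52.98
tcp_pos: [654.8, 230.8, 268.5]
ee_rot: [-0.617, 1.458, 0.439]
ft_force: [-0.1, -0.6, 0.5]
width: 0.999
```

Run:
```python
from b2 import *
p,Q,s=pose(); print(p)
W=[((665,30,250),down(2.0))]
check(W); plan(W,amax=.42)
```

```text
[654.777 230.779 268.534]
chk [-0.07  0.34  1.2   0.    1.6  -0.5 ] maxdq 0.04 err 0.0
[1.873, -7.961, -5.918, 0.125, 0.01, 0.06]
[1.426, -8.734, -4.856, 0.125, 0.01, 0.06]
-
```

Emit:
{"name": "step_arm", "arguments": {"increments": [0.4,-1.6,-1.2,0.025,0,0.01,0.8,-3.2,-2.4,0.05,0,0.02,1.2,-4.8,-3.6,0.08,0,0.04,1.9,-8,-5.9,0.125,0.01,0.06,1.9,-8,-5.9,0.125,0.01,0.06]}}

```text
clock: 53.4
tcp_pos: [660.7, 124.7, 258.4]
ee_rot: [-0.473, 1.507, 0.383]
ft_force: [0.6, -0.0, -0.1]
width: 0.999
```

Emit:
{"name": "step_arm", "arguments": {"increments": [0.4,-2,-1.2,0.025,0,0.01,0.8,-4,-2.4,0.05,0,0.02,1.2,-6,-3.6,0.08,0,0.04,1.4,-8.7,-4.9,0.125,0.01,0.06,1.4,-8.7,-4.9,0.125,0.01,0.06]}}

```text
clock: 53.82
tcp_pos: [664.8, 19.5, 248.8]
ee_rot: [-0.327, 1.55, 0.326]
ft_force: [0.4, -0.1, -0.4]
width: 0.997
```

Emit:
{"name": "step_arm", "arguments": {"increments": [0,0,0,0,0,0,0,0,0,0,0,0]}}

```text
clock: 53.98
tcp_pos: [664.8, 19.0, 248.7]
ee_rot: [-0.326, 1.551, 0.325]
ft_force: [0.8, 0.2, 0.0]
width: 1.0
```

```bash
cat > blk.py <<'E'
from kin import *
c=cam("wrist"); im=capture("wrist"); cv2.imwrite("pics/raw_w10.png",im); p,Q,s=pose(); print(p)
m=(im.max(2)<95).astype(np.uint8); m[260:]=0
m=cv2.morphologyEx(m,cv2.MORPH_OPEN,np.ones((5,5)))
n,lab,st,ce=cv2.connectedComponentsWithStats(m)
for i in range(1,n):
    if st[i,4]>300:
        pts=np.argwhere(lab==i)[:,::-1].astype(float)
        w=np.array([pix2w(c,u,v,20)[:2] for u,v in pts[::3]],np.float32); r=cv2.minAreaRect(w)
        print(st[i].tolist(),np.round(r[0],1),np.round(r[1],1),round(r[2],1))
E
python3 blk.py
```

```text
[664.776  19.739 248.792]
[73, 0, 286, 123, 18988] [531.8  78. ] [285.1 116.9] 23.7
[303, 0, 40, 43, 891] [609.3 158.4] [41.3 28.6] 74.9
[517, 28, 123, 107, 9846] [885.7 214.7] [155.1  91.9] 16.1
[379, 55, 48, 69, 756] [704.3 132.6] [77.8 27.5] 85.6
[408, 70, 59, 72, 1490] [764.5 128.8] [47. 75.] 3.0
[411, 146, 93, 114, 2129] [813.3  38.2] [155.   67.6] 84.4
[307, 157, 31, 56, 1580] [679.4   1.1] [35.  65.8] 24.9
[0, 192, 163, 68, 5894] [ 439.3 -180.3] [191.5  70.5] 0.2
[596, 223, 44, 37, 361] [1036.5   81.1] [60.  10.2] 73.3
[610, 234, 30, 26, 475] [1052.3   76.3] [31.8 35.6] 40.2
[277, 248, 41, 12, 357] [686.8 -91.1] [49.7 15.1] 23.9
```

Run:
```python
from kin import *
T=down(2.005); G=np.array([679.4,1,24.])
W=[(G+[0,0,80],T),(G,T),(G+[0,0,200],T),((515,150,240),down(2.6)),((515,265,180),down(np.pi-.015)),((515,265,70),down(np.pi-.015))]
check(W); plan(W[:2],amax=.42)
```

```text
chk [-0.11  0.44  1.36 -0.    1.34 -0.55] maxdq 0.05 err 0.0
chk [-0.11  0.52  1.43  0.    1.2  -0.55] maxdq 0.04 err 0.0
chk [-0.11  0.38  1.21  0.    1.56 -0.55] maxdq 0.05 err 0.0
chk [ 0.14  0.07  1.54 -0.    1.52 -0.89] maxdq 0.05 err 0.0
chk [ 0.34  0.19  1.53  0.    1.42 -1.21] maxdq 0.06 err 0.0
chk [ 0.34  0.28  1.66 -0.    1.2  -1.21] maxdq 0.04 err 0.0
[14.476, -2.31, 0.642, -0.018, -0.004, -0.0]
-
[8.0, 0.0, 0.0, 0.0, 0.0, 0.0]
-
```

Emit:
{"name": "step_arm", "arguments": {"increments": [3.6,-0.6,0.2,0,0,0,7.2,-1.2,0.3,-0.009,0,0,11,-1.8,0.5,-0.018,-0.004,0,14.5,-2.3,0.64,-0.018,-0.004,0,14.5,-2.3,0.64,-0.018,-0.004,0]}}

```text
clock: 54.45
tcp_pos: [676.7, 1.9, 96.5]
ee_rot: [-0.339, 1.553, 0.344]
ft_force: [-1.3, -0.9, -1.5]
width: 1.002
```

Emit:
{"name": "step_arm", "arguments": {"increments": [0,0,0,0,0,0]}}

```text
clock: 54.53
tcp_pos: [676.7, 2.7, 97.0]
ee_rot: [-0.34, 1.554, 0.345]
ft_force: [0.1, 0.2, 1.8]
width: 1.0
```

Run:
```python
from kin import *
print(pose()[0]); T=down(2.005); G=np.array([679.4,1,24.]); plan([(G,T)])
```

```text
[676.662   2.704  97.019]
[7.298, -0.31, 0.242, 0.002, -0.009, -0.005]
-
```

Emit:
{"name": "step_arm", "arguments": {"increments": [1.8,-0.1,0.1,0,0,0,3.6,-0.2,0.2,0,-0.005,0,5.4,-0.3,0.24,0,-0.009,-0.005,7,-0.3,0.24,0,-0.009,-0.005,7,-0.3,0.24,0,-0.009,-0.005]}}

```text
clock: 54.95
tcp_pos: [679.0, 2.0, 26.6]
ee_rot: [-0.342, 1.545, 0.344]
ft_force: [0.1, -0.3, -0.1]
width: 0.996
```

Emit:
{"name": "step_arm", "arguments": {"increments": [0,0,0,0,0,0,0,0,0,0,0,0,0,0,0,0,0,0,0,0,0,0,0,0,0,0,0,0,0,0], "claw": 1, "grip_force": 40}}

```text
clock: 55.37
tcp_pos: [679.6, 2.0, 28.3]
ee_rot: [-0.343, 1.543, 0.343]
ft_force: [-2.4, 0.6, 8.1]
width: 0.394
```

Emit:
{"name": "step_arm", "arguments": {"increments": [0,0,0,0,0,0,0,0,0,0,0,0,0,0,0,0,0,0,0,0,0,0,0,0,0,0,0,0,0,0]}}

```text
clock: 55.78
tcp_pos: [679.6, 2.0, 28.4]
ee_rot: [-0.343, 1.543, 0.343]
ft_force: [0.3, 0.5, 0.9]
width: 0.395
```

Run:
```python
from kin import *
p,Q,s=pose(); print(p,s["ft_force"],s["width"],Q[2])
W=[(p+[0,0,190],down(2.005)),((515,150,230),down(2.6)),((515,265,190),down(np.pi-.015))]; plan(W,amax=.42)
```

```text
[679.633   2.025  28.418] [0.303 0.513 0.937] 0.39542784243330503 [-1.     0.     0.001]
[-9.5, 0.002, 0.006, 0.002, 0.0, -0.0]
[-9.5, 0.001, 0.003, 0.002, 0.0, -0.0]
-
[-0.579, 10.175, -4.355, -0.298, 0.0, 0.0]
[-0.579, 11.005, -1.181, -0.298, 0.0, 0.0]
-
[2.0, 2.964, 4.927, -0.263, 0.0, 0.0]
[2.0, 1.58, 5.529, -0.263, 0.0, 0.0]
-
```

Emit:
{"name": "step_arm", "arguments": {"increments": [-2,0,0,0,0,0,-6,0,0,0,0,0,-10,0,0,0,0,0,-14,0,0,0,0,0,-18,0,0,0,0,0]}}

```text
clock: 56.2
tcp_pos: [679.1, 2.0, 210.2]
ee_rot: [-0.343, 1.543, 0.343]
ft_force: [0.4, -0.2, 0.0]
width: 0.396
```

Emit:
{"name": "step_arm", "arguments": {"increments": [-0.5,2,-0.9,-0.06,0,0,-1,4.1,-1.7,-0.12,0,0,-1.5,6.1,-2.6,-0.18,0,0,-2,8.1,-3.5,-0.24,0,0,-2,10.2,-4.4,-0.298,0,0]}}

```text
clock: 56.62
tcp_pos: [595.4, 76.2, 231.1]
ee_rot: [-0.577, 1.491, 0.577]
ft_force: [0.0, 0.8, -0.3]
width: 0.394
```

Emit:
{"name": "step_arm", "arguments": {"increments": [0,2.2,-0.2,-0.06,0,0,0,4.4,-0.5,-0.12,0,0,0,6.6,-0.7,-0.18,0,0,0,8.8,-1,-0.24,0,0,0,11,-1.2,-0.298,0,0]}}

```text
clock: 57.03
tcp_pos: [511.5, 150.0, 231.0]
ee_rot: [-0.809, 1.414, 0.809]
ft_force: [0.1, 0.6, -0.0]
width: 0.396
```

Run:
```python
from kin import *
p,Q,s=pose(); print(p,s["ft_force"],s["width"])
D=down(np.pi-.015)
plan([((515,265,190),D)],amax=.42)
# where is the deck? rail inner edges in last top picture are hidden; use w9 rail corner/edges later
```

```text
[511.5   149.998 230.988] [ 0.07   0.641 -0.007] 0.3963224629298036
[2.052, 2.767, 5.043, -0.258, 0.0, 0.0]
[2.051, 1.385, 5.583, -0.258, 0.0, 0.0]
-
```

Emit:
{"name": "step_arm", "arguments": {"increments": [0.4,0.6,1,-0.05,0,0,0.8,1.1,2,-0.1,0,0,1.2,1.7,3,-0.16,0,0,1.6,2.8,4,-0.21,0,0,2,2.8,5,-0.258,0,0]}}

```text
clock: 57.45
tcp_pos: [511.8, 208.4, 210.9]
ee_rot: [-1.007, 1.324, 1.007]
ft_force: [0.1, 0.1, -0.5]
width: 0.396
```

Emit:
{"name": "step_arm", "arguments": {"increments": [0.4,0.3,1.2,-0.05,0,0,0.8,0.6,2.4,-0.1,0,0,1.2,0.9,3.6,-0.16,0,0,2,1.4,6,-0.258,0,0,2,1.4,6,-0.258,0,0]}}

```text
clock: 57.87
tcp_pos: [513.8, 272.5, 189.4]
ee_rot: [-1.204, 1.212, 1.207]
ft_force: [0.0, 0.5, -0.6]
width: 0.395
```

Emit:
{"name": "step_arm", "arguments": {"increments": [0,0,0,0,0,0,0,0,0,0,0,0]}}

```text
clock: 58.03
tcp_pos: [513.6, 272.6, 189.0]
ee_rot: [-1.204, 1.212, 1.207]
ft_force: [0.4, -0.4, -0.5]
width: 0.39
```

Run:
```python
from kin import *
p,Q,s=pose(); print(p,s["ft_force"],s["width"])
D=down(np.pi-.015)
plan([((515,270,100),D),((515,270,77),D)],amax=.42)
```

```text
[513.588 272.617 189.018] [ 0.441 -0.39  -0.529] 0.3902955974127988
[8.901, -0.159, -0.268, 0.01, 0.001, -0.002]
-
[2.3, 0.0, 0.0, 0.0, 0.0, 0.0]
-
```

Emit:
{"name": "step_arm", "arguments": {"increments": [2.5,0,-0.2,0,0,0,5,-0.1,-0.2,0,0,0,7.5,-0.1,-0.2,0,0,0,8.9,-0.1,-0.2,0,0,0,8.9,-0.1,-0.2,0,0,0]}}

```text
clock: 58.45
tcp_pos: [513.3, 269.5, 97.2]
ee_rot: [-1.202, 1.217, 1.208]
ft_force: [0.0, -0.9, -1.3]
width: 0.394
```

Emit:
{"name": "step_arm", "arguments": {"increments": [0.5,0,0,0,0,0,1,0,0,0,0,0,1.5,0,0,0,0,0,1.7,0,0,0,0,0]}}

```text
clock: 58.78
tcp_pos: [513.3, 269.4, 80.2]
ee_rot: [-1.202, 1.217, 1.208]
ft_force: [0.3, 0.1, -1.0]
width: 0.392
```

Emit:
{"name": "step_arm", "arguments": {"increments": [0.1,0,0,0,0,0,0.2,0,0,0,0,0,0.2,0,0,0,0,0]}}

```text
clock: 59.03
tcp_pos: [513.4, 269.4, 78.3]
ee_rot: [-1.202, 1.217, 1.207]
ft_force: [-0.6, -0.6, -0.5]
width: 0.396
```

Emit:
{"name": "step_arm", "arguments": {"increments": [0.1,0,0,0,0,0,0.2,0,0,0,0,0,0.2,0,0,0,0,0]}}

```text
clock: 59.28
tcp_pos: [513.3, 269.4, 76.3]
ee_rot: [-1.202, 1.217, 1.207]
ft_force: [-0.1, -0.8, -0.9]
width: 0.398
```

Emit:
{"name": "step_arm", "arguments": {"increments": [0.1,0,0,0,0,0,0.15,0,0,0,0,0,0.15,0,0,0,0,0]}}

```text
clock: 59.53
tcp_pos: [513.2, 269.4, 74.6]
ee_rot: [-1.202, 1.217, 1.208]
ft_force: [0.4, -0.0, -0.5]
width: 0.393
```

Emit:
{"name": "step_arm", "arguments": {"increments": [0.05,0,0,0,0,0,0.1,0,0,0,0,0,0.1,0,0,0,0,0]}}

```text
clock: 59.78
tcp_pos: [513.4, 269.5, 74.0]
ee_rot: [-1.202, 1.217, 1.207]
ft_force: [-0.6, -0.8, 4.7]
width: 0.396
```

Contact at 74.0, as predicted. I'll open only part way, then rise.

Emit:
{"name": "step_arm", "arguments": {"increments": [0,0,0,0,0,0,0,0,0,0,0,0,0,0,0,0,0,0,0,0,0,0,0,0,0,0,0,0,0,0], "claw": 0.42}}

```text
clock: 60.2
tcp_pos: [513.4, 269.4, 73.9]
ee_rot: [-1.202, 1.217, 1.207]
ft_force: [-0.2, -0.5, -0.3]
width: 0.582
```

Emit:
{"name": "step_arm", "arguments": {"increments": [-1.5,0,0,0,0,0,-4,0,0,0,0,0,-8,0,0,0,0,0,-12,0,0,0,0,0,-16,0,0,0,0,0]}}

```text
clock: 60.62
tcp_pos: [513.8, 269.4, 235.6]
ee_rot: [-1.202, 1.217, 1.208]
ft_force: [1.2, 0.3, -0.0]
width: 0.579
```

Run:
```python
from kin import *
p,Q,s=pose(); print(p,s["ft_force"],s["width"])
W=[((500,200,330),down(2.2)),((450,-200,330),down(1.2))]; check(W); plan(W,amax=.5)
```

```text
[513.761 269.398 235.648] [ 1.172  0.251 -0.042] 0.5787330624945728
chk [ 0.24  0.06  1.38  0.    1.7  -0.39] maxdq 0.08 err 0.0
chk [-0.57 -0.04  1.48  0.    1.7  -0.2 ] maxdq 0.05 err 0.0
[-4.712, 0.689, -3.478, 0.467, -0.002, -0.002]
[-4.717, -0.961, -3.406, 0.467, -0.002, -0.002]
-
[0.0, -9.799, -9.194, 0.333, 0.0, 0.0]
[0.0, -12.268, -5.482, 0.333, 0.0, 0.0]
[0.0, -13.386, -1.166, 0.333, 0.0, 0.0]
-
```

Emit:
{"name": "step_arm", "arguments": {"increments": [-2,0.1,-0.7,0.09,0,0,-4,0.3,-1.4,0.19,0,0,-4.7,0.4,-2,0.28,0,0,-4.7,0.7,-3.5,0.37,0,0,-4.7,0.7,-3.5,0.467,0,0]}}

```text
clock: 61.03
tcp_pos: [506.6, 233.0, 283.6]
ee_rot: [-0.849, 1.403, 0.851]
ft_force: [-0.5, -0.2, -0.7]
width: 0.582
```

Emit:
{"name": "step_arm", "arguments": {"increments": [-1,-0.2,-0.7,0.09,0,0,-2,-0.4,-1.4,0.19,0,0,-3,-0.6,-2,0.28,0,0,-4.7,-1,-3.4,0.37,0,0,-4.7,-1,-3.4,0.467,0,0]}}

```text
clock: 61.45
tcp_pos: [500.2, 196.9, 333.7]
ee_rot: [-0.486, 1.517, 0.485]
ft_force: [0.2, -0.1, 1.2]
width: 0.578
```

Emit:
{"name": "step_arm", "arguments": {"increments": [0,-2,-1.8,0.066,0,0,0,-4,-3.7,0.13,0,0,0,-6,-5.5,0.2,0,0,0,-8,-7.4,0.26,0,0,0,-9.8,-9.2,0.333,0,0]}}

```text
clock: 61.87
tcp_pos: [481.8, 62.5, 333.8]
ee_rot: [-0.224, 1.56, 0.223]
ft_force: [-0.0, 0.6, -0.2]
width: 0.582
```

Emit:
{"name": "step_arm", "arguments": {"increments": [0,-2.4,-1.1,0.066,0,0,0,-4.9,-2.2,0.13,0,0,0,-7.3,-3.3,0.2,0,0,0,-9.8,-4.4,0.26,0,0,0,-12.3,-5.5,0.333,0,0]}}

```text
clock: 62.28
tcp_pos: [463.0, -72.2, 334.0]
ee_rot: [0.04, 1.571, -0.041]
ft_force: [0.4, 0.1, -0.2]
width: 0.58
```

Emit:
{"name": "step_arm", "arguments": {"increments": [0,-2.7,-0.2,0.066,0,0,0,-5.4,-0.5,0.13,0,0,0,-8,-0.7,0.2,0,0,0,-10.7,-1,0.26,0,0,0,-13.4,-1.2,0.333,0,0]}}

```text
clock: 62.7
tcp_pos: [443.6, -206.7, 334.2]
ee_rot: [0.303, 1.549, -0.305]
ft_force: [0.9, -0.3, -0.1]
width: 0.578
```

Run:
```python
from h import *
print(pose()[0])
shot("top","t3.png"); shot("scene","s3.png")
a=cv2.imread("pics/raw_t3.png")[150:290,140:340]; b=cv2.imread("pics/raw_s3.png")[180:320,170:370]
a=cv2.resize(a,None,fx=4,fy=4,interpolation=cv2.INTER_CUBIC); cv2.imwrite("pics/t3.png",a)
cv2.imwrite("pics/s3.png",cv2.resize(b,None,fx=4,fy=4,interpolation=cv2.INTER_CUBIC))
```

```text
[ 443.633 -206.668  334.171]
```

View pics/t3.png

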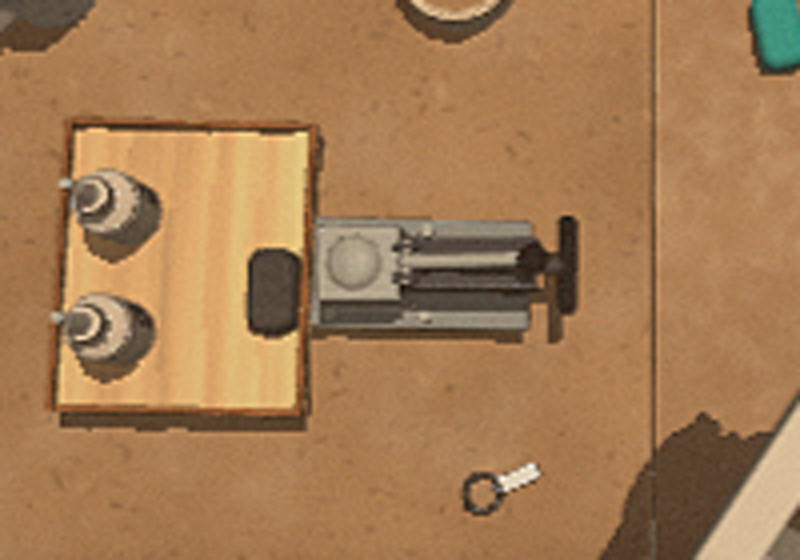

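View pics/s3.png

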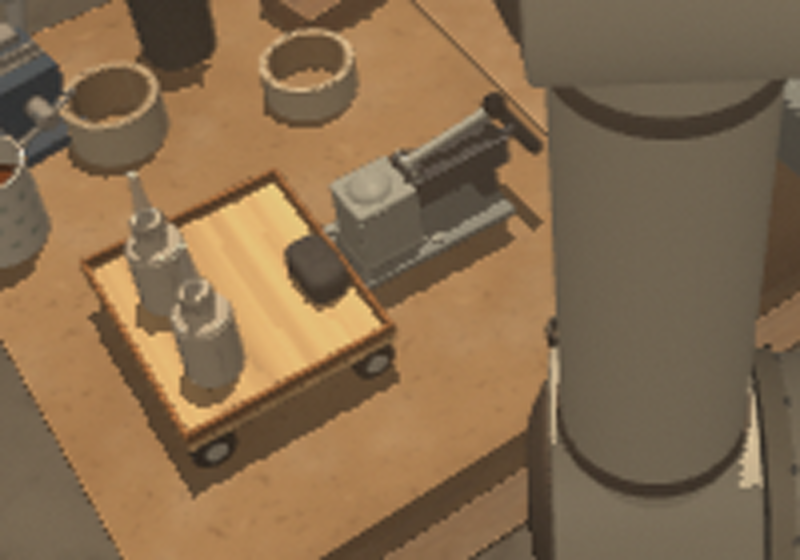

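Run:
```python
from h import *
c=cam("top"); A=lambda u,v,z:pix2w(c,(u+.5)/4-.5+140,(v+.5)/4-.5+150,z)
for n,p in dict(blkR=(300,290,68),blkL=(248,290,68),blkT=(274,249,68),railR=(306,250,58),railR0=(303,380,58),railL=(66,250,58),dome=(353,262,103),T=(567,264,79),knob=(530,258,120)).items(): print(n,A(*p))
s=cam("scene"); 
# knob pixel predicted in scene for lever 0 / 0.1 / 0.2
for seat in ((513.3,178),(513.3,181)):
  for l in(0,.1,.2):
    a=np.arctan2(16,-88)-l; x=-36+89.4*np.cos(a); z=68+89.4*np.sin(a)
    f=lambda x,z:(w2pix(s,(seat[0]+x*.016,seat[1]+x,34+z))-[170,180]+.5)*4-.5
    print(seat,l,"knob",f(x,z),"T",f(-145,45),"dome",f(-2,70))
```

```text
blkR [497.09  224.507  68.   ]
blkL [497.121 260.979  68.   ]
blkT [526.119 243.643  68.   ]
railR [526.581 223.24   58.   ]
railR0 [434.486 222.719  58.   ]
railL [526.693 393.265  58.   ]
dome [512.941 181.26  103.   ]
T [514.116  36.366  79.   ]
knob [513.674  58.606 120.   ]
(513.3, 178) 0 knob [498.622 104.537] T [521.291 126.381] dome [374.86  178.191]
(513.3, 178) 0.1 knob [496.043  98.196] T [521.291 126.381] dome [374.86  178.191]
(513.3, 178) 0.2 knob [492.592  92.417] T [521.291 126.381] dome [374.86  178.191]
(513.3, 181) 0 knob [495.681 106.036] T [518.45 127.86] dome [371.696 179.814]
(513.3, 181) 0.1 knob [493.084  99.696] T [518.45 127.86] dome [371.696 179.814]
(513.3, 181) 0.2 knob [489.613  93.92 ] T [518.45 127.86] dome [371.696 179.814]
```

Top view: bottles stand at (110,200) and (108,325), and the coupler is on the ball with its bar straight out. The block now lies at about y 243, against the rail. I placed it at 269, so it was knocked after release. I'll regrip it by its ends and move it clear of the rail.

```bash
cat > fb.py <<'E'
from kin import *
im=cv2.imread("pics/raw_t3.png"); c=cam("top")
m=(im.max(2)<95).astype(np.uint8); k=np.zeros_like(m); k[208:238,198:218]=m[208:238,198:218]
n,lab,st,ce=cv2.connectedComponentsWithStats(k); i=1+st[1:,4].argmax()
w=np.array([pix2w(c,u,v,68)[:2] for v,u in np.argwhere(lab==i)],np.float32); print(st[i],cv2.minAreaRect(w))
E
python3 - <<'E'
exec(open("fb.py").read())
D=down(np.pi/2); W=[((496,200,330),D),((496,243,200),D),((496,243,67),D)]
check(W); plan(W,amax=.5)
E
```

```text
[202 212  13  22 256] ((496.1399841308594, 243.102294921875), (59.61027908325195, 33.72316360473633), 1.6712584495544434)
chk [0.24 0.05 1.39 0.   1.7  0.24] maxdq 0.05 err 0.0
chk [ 0.32  0.13  1.57 -0.    1.45  0.32] maxdq 0.04 err 0.0
chk [ 0.32  0.24  1.72 -0.    1.18  0.32] maxdq 0.04 err 0.0
[0.104, 13.251, -3.568, -0.13, -0.0, 0.0]
[0.109, 13.602, -1.816, -0.13, -0.0, 0.0]
[0.114, 13.723, -0.034, -0.13, -0.0, 0.0]
-
[13.0, 4.3, -0.0, 0.0, 0.0, 0.0]
-
[13.3, 0.0, 0.0, 0.0, 0.0, 0.0]
-
```

Emit:
{"name": "step_arm", "arguments": {"increments": [0,2.7,-0.7,-0.026,0,0,0,5.3,-1.4,-0.05,0,0,0,8,-2.1,-0.08,0,0,0,10.6,-2.9,-0.1,0,0,0,13.3,-3.6,-0.13,0,0], "claw": 0}}

```text
clock: 63.22
tcp_pos: [460.6, -70.0, 333.6]
ee_rot: [0.203, 1.562, -0.204]
ft_force: [1.1, -0.3, 0.5]
width: 1.002
```

Emit:
{"name": "step_arm", "arguments": {"increments": [0,2.7,-0.4,-0.026,0,0,0,5.4,-0.7,-0.05,0,0,0,8.1,-1.1,-0.08,0,0,0,10.9,-1.5,-0.1,0,0,0,13.6,-1.8,-0.13,0,0]}}

```text
clock: 63.63
tcp_pos: [477.7, 68.1, 333.6]
ee_rot: [0.099, 1.569, -0.1]
ft_force: [0.8, -0.7, -0.0]
width: 0.996
```

Emit:
{"name": "step_arm", "arguments": {"increments": [0,2.7,0,-0.026,0,0,0,5.5,0,-0.05,0,0,0,8.2,0,-0.08,0,0,0,11,0,-0.1,0,0,0,13.7,0,-0.13,0,0]}}

```text
clock: 64.05
tcp_pos: [494.6, 206.0, 333.5]
ee_rot: [-0.004, 1.571, 0.004]
ft_force: [0.4, -0.7, -0.4]
width: 0.994
```

Run:
```python
from kin import *
D=down(np.pi/2); print(pose()[0]); plan([((496,243,200),D),((496,243,120),D)])
```

```text
[494.634 206.033 333.54 ]
[13.352, 3.704, 0.161, 0.005, -0.0, 0.001]
-
[8.0, 0.0, 0.0, 0.0, 0.0, 0.0]
-
```

Emit:
{"name": "step_arm", "arguments": {"increments": [3.3,0.9,0.1,0,0,0,6.6,1.8,0.1,0,0,0,10,2.8,0.16,0,0,0,13.4,3.7,0.16,0.005,0,0,13.4,3.7,0.16,0.005,0,0]}}

```text
clock: 64.47
tcp_pos: [493.3, 243.8, 193.3]
ee_rot: [-0.004, 1.58, -0.001]
ft_force: [-1.2, -0.6, -1.0]
width: 1.001
```

Emit:
{"name": "step_arm", "arguments": {"increments": [2.5,0,0,0,0,0,5,0,0,0,0,0,7.5,0,0,0,0,0,8,0,0,0,0,0,8,0,0,0,0,0]}}

```text
clock: 64.88
tcp_pos: [492.4, 243.4, 113.8]
ee_rot: [-0.004, 1.581, -0.001]
ft_force: [0.2, 0.3, 0.1]
width: 0.998
```

Run:
```python
from kin import *
D=down(np.pi/2); print(pose()[0]); plan([((496,243,67.5),D)])
```

```text
[492.435 243.415 113.763]
[4.623, -0.027, 0.403, 0.002, -0.01, 0.003]
-
```

Emit:
{"name": "step_arm", "arguments": {"increments": [1.2,0,0.3,0,-0.01,0,2.4,0,0.4,0,-0.01,0,3.6,0,0.4,0,-0.01,0,4.4,0,0.4,0,-0.01,0.003,4.4,0,0.4,0,-0.01,0.003]}}

```text
clock: 65.3
tcp_pos: [495.3, 243.0, 68.3]
ee_rot: [-0.002, 1.573, 0.001]
ft_force: [-0.2, 1.0, -0.5]
width: 1.002
```

Emit:
{"name": "step_arm", "arguments": {"increments": [0,0,0,0,0,0,0,0,0,0,0,0,0,0,0,0,0,0,0,0,0,0,0,0,0,0,0,0,0,0], "claw": 1, "grip_force": 30}}

```text
clock: 65.72
tcp_pos: [495.6, 243.2, 69.3]
ee_rot: [-0.002, 1.572, 0.002]
ft_force: [-1.6, -0.7, 6.1]
width: 0.677
```

Emit:
{"name": "step_arm", "arguments": {"increments": [0,0,0,0,0,0,0,0,0,0,0,0,0,0,0,0,0,0]}}

```text
clock: 65.97
tcp_pos: [495.7, 243.2, 69.6]
ee_rot: [-0.002, 1.572, 0.002]
ft_force: [0.6, -1.6, -0.3]
width: 0.674
```

Emit:
{"name": "step_arm", "arguments": {"increments": [-0.3,0,0,0,0,0,-0.4,0.5,0,0,0,0,-0.4,1.2,0,0,0,0,-0.4,2,0,0,0,0,-0.4,2.6,0,0,0,0]}}

```text
clock: 66.38
tcp_pos: [495.6, 270.3, 73.6]
ee_rot: [-0.002, 1.572, 0.002]
ft_force: [0.3, -0.2, -0.2]
width: 0.673
```

Emit:
{"name": "step_arm", "arguments": {"increments": [0.1,0,0,0,0,0,0.2,0,0,0,0,0,0.2,0,0,0,0,0]}}

```text
clock: 66.63
tcp_pos: [495.4, 270.4, 71.1]
ee_rot: [-0.003, 1.572, 0.002]
ft_force: [-0.6, -0.1, 0.1]
width: 0.674
```

Emit:
{"name": "step_arm", "arguments": {"increments": [0.1,0,0,0,0,0,0.15,0,0,0,0,0,0.15,0,0,0,0,0]}}

```text
clock: 66.88
tcp_pos: [495.3, 270.2, 69.5]
ee_rot: [-0.003, 1.573, 0.002]
ft_force: [-0.0, -0.2, 0.0]
width: 0.674
```

Emit:
{"name": "step_arm", "arguments": {"increments": [0.05,0,0,0,0,0,0.1,0,0,0,0,0,0.1,0,0,0,0,0]}}

```text
clock: 67.13
tcp_pos: [495.4, 270.1, 69.2]
ee_rot: [-0.002, 1.572, 0.002]
ft_force: [-5.2, -1.0, 10.7]
width: 0.676
```

Emit:
{"name": "step_arm", "arguments": {"increments": [0,0,0,0,0,0,0,0,0,0,0,0,0,0,0,0,0,0,0,0,0,0,0,0,0,0,0,0,0,0], "claw": 0}}

```text
clock: 67.55
tcp_pos: [495.4, 270.1, 69.1]
ee_rot: [-0.002, 1.572, 0.002]
ft_force: [0.1, 0.8, -0.1]
width: 0.999
```

Emit:
{"name": "step_arm", "arguments": {"increments": [-1.5,0,0,0,0,0,-4,0,0,0,0,0,-8,0,0,0,0,0,-12,0,0,0,0,0,-16,0,0,0,0,0]}}

```text
clock: 67.97
tcp_pos: [495.2, 269.9, 230.8]
ee_rot: [-0.002, 1.573, 0.002]
ft_force: [0.7, 0.1, 0.6]
width: 0.999
```

Emit:
{"name": "step_arm", "arguments": {"increments": [-2,0,0,0,0,0,-5,-3,0,0,0,0,-9,-7,0,0,0,0,-10,-11,0,0,0,0,-10,-14,0,0,0,0]}}

```text
clock: 68.38
tcp_pos: [495.8, 130.5, 333.8]
ee_rot: [-0.003, 1.569, 0.003]
ft_force: [0.8, 0.3, -0.2]
width: 1.003
```

Emit:
{"name": "step_arm", "arguments": {"increments": [0,-4,0,0,0,0,0,-8,0,0,0,0,0,-12,0,0,0,0,0,-16,0,0,0,0,0,-20,0,0,0,0]}}

```text
clock: 68.8
tcp_pos: [496.2, -71.4, 334.0]
ee_rot: [-0.003, 1.568, 0.003]
ft_force: [-0.2, 0.8, 0.2]
width: 0.999
```

Emit:
{"name": "step_arm", "arguments": {"increments": [0,-4,0,0,0,0,0,-8,0,0,0,0,0,-12,0,0,0,0,0,-16,0,0,0,0,0,-20,0,0,0,0]}}

```text
clock: 69.22
tcp_pos: [496.6, -273.5, 334.0]
ee_rot: [-0.003, 1.568, 0.003]
ft_force: [1.0, 1.4, -0.0]
width: 0.998
```

Run:
```python
from h import *
old=cv2.imread("pics/raw_t3.png"); shot("top","t4.png")
s=open("fb.py").read().replace("raw_t3","raw_t4").replace("198:218","190:217"); exec(s)
new=cv2.imread("pics/raw_t4.png"); d=(cv2.absdiff(old,new).max(2)>50).astype(np.uint8)[170:260,145:290]
n,l,st,ce=cv2.connectedComponentsWithStats(d); print([ (st[i]+[145,170,0,0,0]).tolist() for i in range(1,n) if st[i,4]>8])
print(pose()[0],pose()[2]["ft_force"])
```

```text
[192 213  14  21 257] ((494.7477111816406, 270.09783935546875), (36.39906692504883, 56.398460388183594), 89.93959045410156)
[[192, 212, 24, 23, 430]]
[ 496.16  -279.361  332.801] [-2.529 -5.543 -2.768]
```

```bash
python3 -c "
from rig import manip
print(manip.job_done())"
```

```text
the job is handed in; nothing more can be done
None
```

The job is done and handed in at about 69 s of the 210 s; no verdict was reported.

- **Coupler:** I raised its lever to the stop, seated it over the tow ball, and locked it. Contact with the hitch plate came within about 1 mm of the expected height. The drawbar points straight away from the deck to within about a degree. A second press on the knob met a hard stop at about 21 N, at the fully-down height.
- **Bottles:** Only two were present. Both were drawn out from under their gussets and stand upright on the deck, clear of the rail. Neither the later pictures nor the picture comparison showed them or the coupler moving.
- **Sanding block:** It lies flat beside the bottles, centred about 47 mm from the hitch-side rail. It was found about 30 mm from where I had placed it, close to that rail. I took this for the announced knock, regripped it and moved it back. The last top picture puts it back where I set it down.
- **Left alone:** The tape rolls and the turquoise look-alike were not touched.

**What failed or disagreed:**
- My first try at raising the lever, gripping the knob, tipped the coupler and left the lever at about 0.8 rad. I pushed it the rest of the way with closed fingers. A picture then read about 1.32 rad against the stop's 1.35, which is within measuring error.
- The wrist and top cameras differed by 3–5 mm in y around the tow ball.

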